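# Start the clamp screw of the sloping honing rest

### The arm

A 6-joint arm with a two-finger parallel gripper is mounted at the origin on a cart in front of the work surface, level with it; the furniture and walls round the work are solid. World frame = base frame: x ahead of the robot, y to its left, z up, the work surface at z = 0. Lengths are in mm, angles in rad, forces in N, time in s.
With the tool pointing down it reaches from about 350 to 975 mm from the base axis. Payload 7.1 kg.
Tool frame: the origin (TCP) lies at the very end of the fingers, on their centre line; the grasp point (between the pads) lies 19 mm behind it; x points along the fingers, z is the direction in which the jaws open and shut, and the axes are right-handed (so a half turn about x gives the same grasp; the last joint's range is limited). The gripper opens to 88 mm and grips with 3 to 60 N. Pads are 20 mm wide; open, the fingers measure 115 mm over their backs; the gripper's body (75 mm by 178 mm) begins 61 mm behind the grasp point.
Start: joints at [1.158, 0.423, 1.63, -0, 1.089, -0.019], TCP at [239.78, 577.157, 222.675] pointing down, gripper open.
Joint ranges: [-3, 3], [-0.9, 2.11], [0.09, 2.58], [-1.31, 4.45], [0.11, 2.69], [-2.54, 2.54]. Speed limits (rad/s): [2.39, 2.39, 3.01, 3.14, 3.14, 3.14].

### API

Orientations are given as a rotation vector (axis times angle).
In Python, from workcell import * gives the robot as it stands.
- The arm moves only by the shell command python3 -m crank 'ROWS'. ROWS is JSON, a list of rows, each a list of 3 entries, a list of its own where there are three numbers: the shift along the tool's x, y, z in cm, then the turn, a rotation vector about the tool's x, y, z in degrees, then the finger opening in cm, from 0 to 8.78. In form: [[[dx, dy, dz], [rx, ry, rz], claw], ...]. A call has 1 to 5 rows; each row shifts and turns the commanded pose from where the row before left it, along the tool's axes as they then stand; what a row does not reach is not made up. A row lasts 1/8 s, in which the tool goes at most 62.5 mm and 10.7 degrees, less where a joint would pass 70% of its speed; a pose out of reach is approached as far as the arm can. A call with a gripper value outside its range is refused whole. The fingers move at their own pace and stop on an object; the grip force is fixed at half the most. Time passes only in rows, so rows that do not move let the fingers close. It gives the time, the measured TCP pose, the force and the opening at its end, in the units of the state.
- get_obs(): the state, without advancing time (a new reading comes with each control period).
- get_image(name): name is "side" or "top" or "wrist"; returns a dict with "pixels" (480x640x3 uint8, red, green, blue), "mtx" (3x3 intrinsics, pixels), "D" ([k1, k2, p1, p2, k3] as OpenCV has them; the pictures are not rectified), "view" (4x4, takes a point from world to camera coordinates). Camera axes: x right, y down, z forward; pixel columns grow to the right and rows downward; lengths in mm; the calibration is good to about 2 mm. A picture is of the moment at which its call begins. There is no depth.
- close_job(): hands the job in, once; it reports no verdict.
The state is a dict: "t": time; "qpos": joint angles; "qvel": joint speeds; "joint_torque": joint torques, N m; "ee_pos": TCP position; "orientation": TCP orientation; "ft_force": force on the tool from outside, world axes, zero at the start; "moment": the same for the moment, N m; "width": finger opening in mm.
Only numpy, scipy, OpenCV 4.12 (cv2) and the standard library are available. Lean on these libraries where they do the work, as an engineer would, in place of code of your own. Each camera call takes 0.05 s, during which the arm holds its last target.

### The job

Take the square-ended key out of its rack, hold it in line with the leaning clamp screw of the honing rest and feel it fully home into the square recess before you turn anything. Then, keeping it square and without forcing it, turn the screw clockwise until the red dot on its head meets the white line on the strap, and put the key back upright in its rack. Leave the other things on the bench where they lie.

Things in the scene. Friction and masses are not known exactly. Their poses are not given: they have to be found in the camera images.
- key: Hand key, 164 mm long, 0.2 kg, upright in the rack at the start. Origin: centre of the end face of its square end; z runs from there to the handle. Square end 14 mm across flats, z 0 to 24 mm, tapered over the first 6 mm (9 mm at the very end), its flats parallel to the handle's. Shank 13 mm round. Brass collar 40 mm across, z 95 to 101 mm, rests on the rack.
- key_handle (a point): Middle of the key's light wooden handle, 131 mm from the square end on the key's axis (handle from 101 to 161 mm); axes as the key's. The handle is 40 mm wide along x and 24 mm thick along y, flat sided: grip it across the 24 mm.
- rack: Wooden rack fixed to the bench, 80 x 100 mm, 112 mm high; origin under its centre, z up. Its top board has a round hole of 28 mm.
- rack_hole (a point): Centre of the rack's hole, at the upper face of the top board, 112 mm above the bench. With the key hung in it, the key's origin is 95 mm below this point, collar flat on the board.
- rest: Grey honing rest fixed to the bench, 130 x 110 mm foot, about 115 mm high; origin under its centre, z up. Its steel bed slopes 26 degrees and faces the rest's -x side and up; a dark strap lies along the slope, and the clamp screw stands out of the strap's middle.
- screw_head (a point): Centre of the upper face of the screw's round steel head (44 mm across, 18 mm high); z points out of the head along the screw's axis, leaning 26 degrees from vertical toward the rest's -x side; the frame turns with the screw. Mouth of the square recess: 15.5 mm across flats, 14 mm deep.
- screw_tick (a point): Red dot on the rim of the screw's head, 20 mm from the axis. The recess stands at an angle to the dot that differs each time and that no reading gives: press the key lightly and turn it counter-clockwise until it drops in; every quarter turn fits.
- screw (a joint): Angle of the screw, rad; grows as it is turned clockwise (looking into the recess). Starts between 0.4 and 1.0; at 1.8 the red dot meets the white line on the strap, on the upper side of the head. Stops at 0 and 3.2. It sinks 1.6 mm per rad, has about 0.12 N m of friction and stays where it is left.
- turning_blank: Wooden handle blank, 25 x 132 x 25 mm, bystander lying on the bench.
- bench_brush: Wooden scrubbing brush, 41 x 156 x 26 mm, bystander lying on the bench.
- amber_driver: Screwdriver with amber handle, 28 x 202 x 31 mm, bystander lying on the bench; it does not fit this screw.

How it is judged:
By the outcome, as a careful person would: the job done as asked, in the order asked, and still so for the second after the job is handed in, with the robot touching nothing.
It also fails if it takes over 51 s, if anything falls off the work surface, if the arm or the gripper's body presses on something with over 40 N, if the wrist force passes 120 N, or if a joint passes its speed limit or range.

## Working session

There is one attempt and no reset: what is moved stays moved. The work goes in short steps, Python scripts to look and compute and a shell command to move; the robot and the scene stay as the last step left them, time stands still between calls to the robot, and variables do not carry over. Pictures are saved under pics/ and viewed, and the job is handed in when it is done.

```bash
ls; mkdir -p pics; python3 - <<'E'
from workcell import *
import cv2
print(get_obs())
for n in ["side","top","wrist"]:
    im=get_image(n); cv2.imwrite(f"pics/{n}0.png",im["pixels"][:,:,::-1]); print(n,im["mtx"].tolist(),im["D"],im["view"].tolist() if hasattr(im["view"],'tolist') else im["view"])
E
```

```text
pics
{'t': 0.0, 'qpos': array([ 1.15795661e+00,  4.23793474e-01,  1.63073040e+00, -6.96058788e-06,
        1.08860777e+00, -1.89931687e-02]), 'qvel': array([-0.0007695 , -0.0010322 , -0.00152822, -0.00081857,  0.00036391,
        0.00013922]), 'joint_torque': array([ 1.51642074e-03, -5.44620574e+01, -2.73672384e+01,  6.44827215e-02,
        2.28204124e-02, -1.20671480e-04]), 'ee_pos': array([239.58002894, 576.62731779, 221.91540874]), 'orientation': array([-0.91524239,  1.37148919,  0.91386666]), 'ft_force': array([0.98393068, 0.33719961, 0.39332141]), 'moment': array([ 0.02475883, -0.02522116, -0.03948111]), 'width': 87.7996014630523}
side [[558.054822848135, 0.0, 320.56204372881035], [0.0, 558.054822848135, 238.33729636598403], [0.0, 0.0, 1.0]] [-0.04909619  0.          0.          0.          0.        ] [[-0.8446994429675864, 0.5351499842451404, -0.009866377890346834, 481.4209014526551], [0.4302843278111206, 0.6679816305277549, -0.6071704361360277, -71.42355918332858], [-0.3183366901417134, -0.5171218769689674, -0.7945103624684267, 1089.1387286585853], [0.0, 0.0, 0.0, 1.0]]
top [
[... 200 characters left out ...]
620457219, -0.01881988555153138, -108.91380643574028], [-0.9915273121770416, -0.01955123327122896, -0.1284186064577293, 477.2752844305504], [0.1279964055917702, 0.021504574683191068, -0.9915414632900038, 1075.8883280765679], [0.0, 0.0, 0.0, 1.0]]
wrist [[375.5185945256569, 0.0, 317.25604343328604], [0.0, 375.5185945256569, 236.06520164776367], [0.0, 0.0, 1.0]] [-0.03006046  0.          0.          0.          0.        ] [[0.3830913821827925, 0.9237098633680089, -0.0010398143755895304, -623.8220707758902], [0.8861412700406461, -0.36719226908522207, 0.282707423062784, -34.20794595123857], [0.2607578233304455, -0.10922419988584856, -0.9592056253646907, 391.1944705147649], [0.0, 0.0, 0.0, 1.0]]
```

View pics/side0.png

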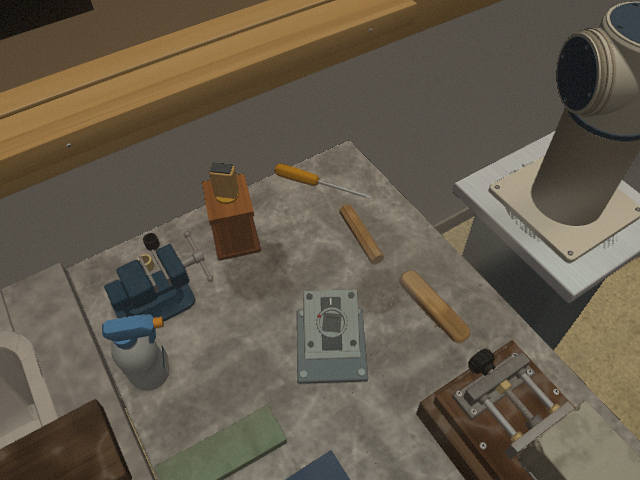

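View pics/top0.png

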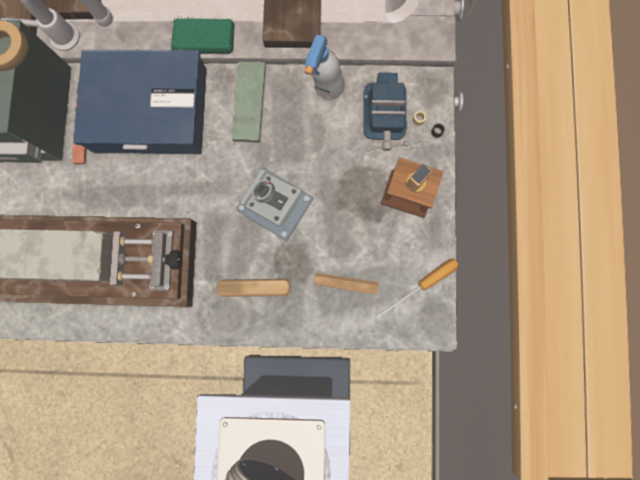

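View pics/wrist0.png

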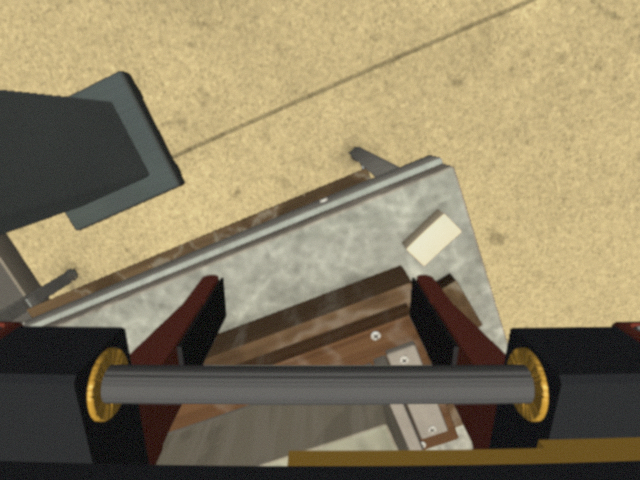

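The rack with the key is at side (225,190) and top (415,185). The rest is at side (332,330) and top (273,203). I'll zoom in on both.

```bash
cat > h.py <<'E'
import numpy as np, cv2
from workcell import *
from scipy.spatial.transform import Rotation as R
def ray(im,uv):
    K=np.array(im["mtx"]);V=np.array(im["view"]);D=np.array(im["D"])
    p=cv2.undistortPoints(np.array([[uv]],float),K,D)[0,0]
    d=V[:3,:3].T@np.array([p[0],p[1],1]);o=-V[:3,:3].T@V[:3,3]
    return o,d/np.linalg.norm(d)
def onz(im,uv,z):
    o,d=ray(im,uv);return o+d*(z-o[2])/d[2]
def tri(a,ua,b,ub):
    o1,d1=ray(a,ua);o2,d2=ray(b,ub)
    s=np.linalg.lstsq(np.c_[d1,-d2],o2-o1,rcond=None)[0]
    p=o1+d1*s[0];q=o2+d2*s[1];return (p+q)/2,np.linalg.norm(p-q)
def proj(im,P):
    V=np.array(im["view"]);r=cv2.Rodrigues(V[:3,:3])[0]
    return cv2.projectPoints(np.array(P,float).reshape(-1,1,3),r,V[:3,3],np.array(im["mtx"]),np.array(im["D"]))[0][:,0]
def crop(im,x0,y0,w,h,s,f):
    c=im["pixels"][y0:y0+h,x0:x0+w,::-1]
    cv2.imwrite(f,cv2.resize(c,None,fx=s,fy=s,interpolation=cv2.INTER_CUBIC))
E
python3 - <<'E'
from h import *
s=get_image("side");t=get_image("top")
crop(s,190,150,80,120,5,"pics/c1.png");crop(t,370,140,90,90,6,"pics/c2.png")
crop(s,280,270,110,120,5,"pics/c3.png");crop(t,230,155,90,90,6,"pics/c4.png")
import pickle;pickle.dump((s,t),open("im0.pkl","wb"))
E
python3 - <<'E'
import cv2,numpy as np
def pad(a,h):return cv2.copyMakeBorder(a,0,h-a.shape[0],0,0,cv2.BORDER_CONSTANT)
for i,j,o in((1,2,'d1'),(3,4,'d2')):
    a,b=cv2.imread(f'pics/c{i}.png'),cv2.imread(f'pics/c{j}.png');h=max(a.shape[0],b.shape[0])
    m=np.hstack([pad(a,h),pad(b,h)]);print(m.shape);m=cv2.resize(m,None,fx=min(1,800/m.shape[1]),fy=min(1,800/m.shape[1]));print(m.shape);cv2.imwrite(f'pics/{o}.png',m[:600])
E
```

```text
(600, 940, 3)
(511, 800, 3)
(600, 1090, 3)
(440, 800, 3)
```

View pics/c1.png

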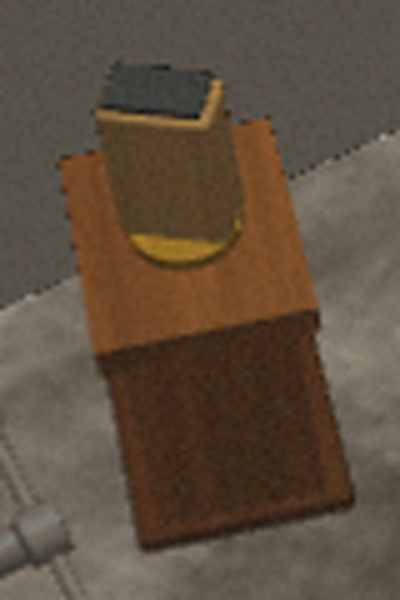

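View pics/c2.png

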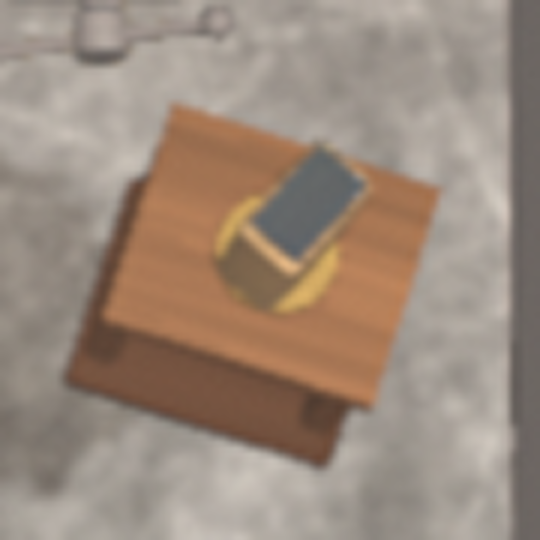

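View pics/c3.png

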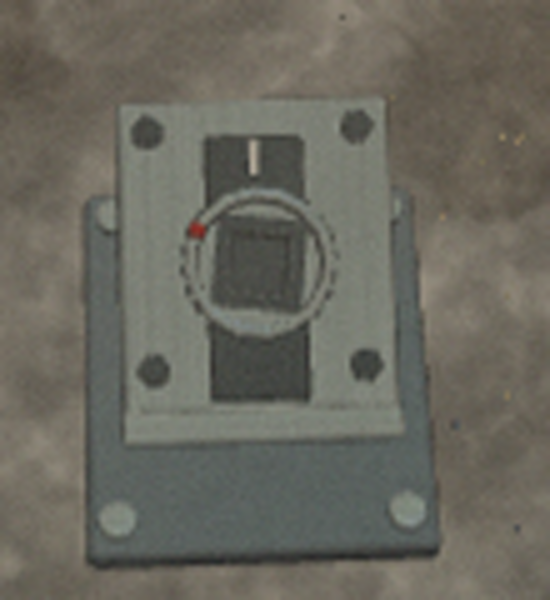

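View pics/c4.png

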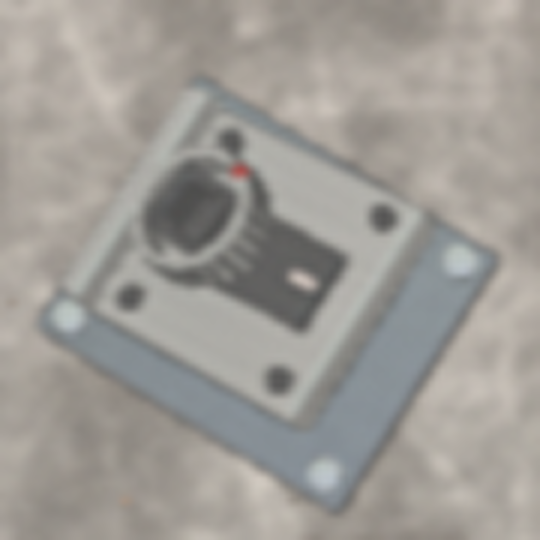

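```bash
python3 - <<'E'
from h import *
import pickle
s,t=pickle.load(open("im0.pkl","rb"))
T=lambda l,x0,y0,f:[(x0+a/f,y0+b/f) for a,b in l]
np.set_printoptions(precision=1,suppress=True)
print("cams",*[-np.array(i["view"])[:3,:3].T@np.array(i["view"])[:3,3] for i in(s,t)])
rt=[onz(t,p,112) for p in T([(175,105),(440,190),(375,408),(103,320)],370,140,6)]
print("rack top t",np.mean(rt,0),[np.linalg.norm(rt[i]-rt[(i+1)%4]) for i in range(4)]);print(np.array(rt))
rs=[onz(s,p,112) for p in T([(62,158),(272,120),(320,318),(102,357)],190,150,5)]
print("rack top s",np.mean(rs,0),[np.linalg.norm(rs[i]-rs[(i+1)%4]) for i in range(4)])
ct=[onz(t,p,181) for p in T([(320,148),(368,185),(295,262),(246,228)],370,140,6)]
print("cap t",np.mean(ct,0),[np.linalg.norm(ct[i]-ct[(i+1)%4]) for i in range(4)]);
d=ct[0]-ct[3]+ct[1]-ct[2];print(np.degrees(np.arctan2(d[1],d[0])))
cs=[onz(s,p,181) for p in T([(116,62),(218,76),(208,115),(104,110)],190,150,5)]
print("cap s",np.mean(cs,0),[np.linalg.norm(cs[i]-cs[(i+1)%4]) for i in range(4)])
for a,b in((0,1),(3,2)):
  d=cs[b]-cs[a];print(np.degrees(np.arctan2(d[1],d[0])))
# screw
h,e=tri(t,T([(193,208)],230,155,6)[0],s,T([(259,262)],280,270,5)[0]);print("head",h,e)
k,e=tri(t,T([(240,171)],230,155,6)[0],s,T([(197,230)],280,270,5)[0]);print("dot",k,e)
w,e=tri(t,T([(302,279)],230,155,6)[0],s,T([(253,157)],280,270,5)[0]);print("line",w,e)
# bolts on bed
B=[]
for a,b in (((231,142),(366,364)),((384,218),(357,126)),((280,379),(147,132)),((130,297),(153,370))):
  p,e=tri(t,T([a],230,155,6)[0],s,T([b],280,270,5)[0]);B.append(p);print("bolt",p,e)
B=np.array(B);n=np.cross(B[1]-B[3],B[0]-B[2]);n/=np.linalg.norm(n);n*=np.sign(n[2]);print("normal",n.round(3),np.degrees(np.arccos(n[2])),np.degrees(np.arctan2(n[1],n[0])))
F=[]
for a,b in (((460,261),(395,208)),((325,474),(110,215)),((69,317),(118,519))):
  p=onz(t,T([a],230,155,6)[0],16);q=onz(s,T([b],280,270,5)[0],16);F.append(p);print("foot",p,q)
F=np.array(F);d=F[1]-F[0];print(np.degrees(np.arctan2(d[1],d[0]))); d=F[1]-F[2];print(np.degrees(np.arctan2(d[1],d[0])))
E
```

```text
cams [784.1 353.3 826.7] [ 337.9 -122.7 1126. ]
rack top t [ 582.2 -275.1  112. ] [np.float64(90.55791283896262), np.float64(75.84071727531385), np.float64(92.15038009310408), np.float64(75.91785528637301)]
[[ 631.9 -243.   112. ]
 [ 605.  -329.5  112. ]
 [ 532.3 -307.9  112. ]
 [ 559.6 -219.9  112. ]]
rack top s [ 583.9 -273.4  112. ] [np.float64(74.70781565451472), np.float64(94.79806348255315), np.float64(73.11897107874344), np.float64(93.80676426046529)]
cap t [ 581.1 -275.1  181. ] [np.float64(18.41225115411636), np.float64(33.00494941286602), np.float64(18.04543790961394), np.float64(33.95654945217129)]
-41.961289837687296
cap s [ 582.6 -274.1  181. ] [np.float64(34.82278637265755), np.float64(17.599668856653416), np.float64(34.00677873774913), np.float64(21.77709610994001)]
136.29000542977315
143.1751535973248
head [564.1  24.5 107.3] 1.350592184320194
dot [575.3   8.7 113.3] 1.3964522124449519
line [543.  -11.   97.5] 1.4161474512643117
bolt [570.   37.3  86.5] 59.534054755654765
bolt [537.8 -17.2 116.6] 60.32860200432186
bolt [537.2 -21.9  87.3] 64.75935631152785
bolt [570.3  34.2  55.7] 65.37937375062307
normal [ 0.9 -0.5  0.1] 86.67686264511086 -28.94783062036094
foot [566.2 -57.8  16. ] [487.6 -10.3  16. ]
foot [488.8 -12.2  16. ] [568.7 -59.2  16. ]
foot [543.4  81.   16. ] [622.5  34.2  16. ]
149.4712244911269
-120.38207681945777
```

```bash
python3 - <<'E'
from h import *
import pickle
s,t=pickle.load(open("im0.pkl","rb"))
T=lambda l,x0,y0,f:[(x0+a/f,y0+b/f) for a,b in l]
np.set_printoptions(precision=2,suppress=True)
B=[]
for a,b in (((231,142),(153,370)),((384,218),(147,132)),((280,379),(357,126)),((130,297),(366,364))):
  p,e=tri(t,T([a],230,155,6)[0],s,T([b],280,270,5)[0]);B.append(p);print("bolt",p,e)
B=np.array(B);n=np.cross(B[1]-B[3],B[0]-B[2]);n/=np.linalg.norm(n);n*=np.sign(n[2]);print("normal",n.round(3),np.degrees(np.arccos(n[2])),np.degrees(np.arctan2(n[1],n[0])))
d=B[0]-B[1]+B[3]-B[2];print("az",np.degrees(np.arctan2(d[1],d[0])))
c=B.mean(0);print(c)
az=np.radians(59.5);a=np.array([np.sin(np.radians(26))*np.cos(az),np.sin(np.radians(26))*np.sin(az),np.cos(np.radians(26))]);
h=np.array([564.1,24.5,107.3]);print("axis",a,"head above bolts",(h-c)@a, (h-c)-a*((h-c)@a))
# red dot angle in plane; 
k=np.array([575.3,8.7,113.3])-h;print("dot r",np.linalg.norm(k),k@a)
up=np.array([0,0,1])-a*a[2];up/=np.linalg.norm(up);rt=np.cross(up,a) # clockwise from up looking into head: right
print("dot angle cw from line",np.degrees(np.arctan2(k@rt,k@up)))
# red dot & white line masks
for im,n in((s,'s'),(t,'t')):
  hsv=cv2.cvtColor(im["pixels"],cv2.COLOR_RGB2HSV);m=((hsv[:,:,0]<8)|(hsv[:,:,0]>172))&(hsv[:,:,1]>130)&(hsv[:,:,2]>60)
  nn,l,st,ce=cv2.connectedComponentsWithStats(m.astype(np.uint8))
  for i in range(1,nn):
    if st[i,4]>2: print(n,ce[i],st[i,4])
E
```

```text
bolt [597.37  18.43  63.61] 2.15778464833878
bolt [564.56 -37.28  94.95] 1.4699654263783144
bolt [509.62  -4.46  95.16] 0.8387986150754558
bolt [542.47  51.15  63.57] 1.5158515507085804
normal [0.23 0.38 0.9 ] 25.961542145636177 59.02002862971955
az 59.469785458801404
[553.51   6.96  79.32]
axis [0.22 0.38 0.9 ] head above bolts 34.12892162786432 [ 3.    4.65 -2.7 ]
dot r 20.275107891204883 1.916783090872325
dot angle cw from line -61.0924508999927
s [319.  315.5] 6
```

```bash
python3 - <<'E'
from h import *
import pickle
s,t=pickle.load(open("im0.pkl","rb"))
az=np.radians(59.5);a=np.array([np.sin(np.radians(26))*np.cos(az),np.sin(np.radians(26))*np.sin(az),np.cos(np.radians(26))]);
c=np.array([553.5,7,79.3]);up=np.array([0,0,1])-a*a[2];up/=np.linalg.norm(up);rt=np.cross(up,a)
out=[]
for im,x0,y0,f,sz in((s,280,270,8,75),(t,230,155,8,75)):
  x0+=15 if im is s else 0; y0+=15 if im is s else 0
  p=cv2.resize(im["pixels"][y0:y0+sz,x0:x0+sz,::-1],None,fx=f,fy=f,interpolation=cv2.INTER_CUBIC)[:, :400] if 0 else cv2.resize(im["pixels"][y0:y0+sz,x0:x0+sz,::-1],(400,400),interpolation=cv2.INTER_CUBIC)
  g=400/sz
  for hh,off,col in((34,0,(0,255,0)),(34,-6,(255,0,255))):
    ctr=c+a*hh+up*off
    P=[ctr]+[ctr+22*(np.cos(q)*up+np.sin(q)*rt) for q in np.linspace(0,2*np.pi,40)]
    uv=(proj(im,P)-[x0,y0]+.5)*g
    cv2.polylines(p,[uv[1:].astype(int)],True,col,1);cv2.circle(p,tuple(uv[0].astype(int)),2,col,-1)
  out.append(p)
cv2.imwrite("pics/ov.png",np.hstack(out))
E
```

```text
(no output)
```

View pics/ov.png

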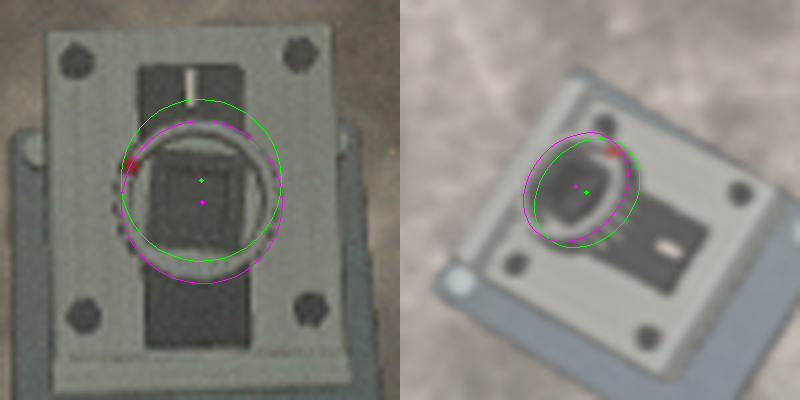

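```bash
python3 - <<'E'
from h import *
np.set_printoptions(precision=3,suppress=True)
o=get_obs();M=R.from_rotvec(o["orientation"]).as_matrix();print(M, np.degrees(np.arctan2(M[1,2],M[0,2])))
Ti=np.eye(4)
V=np.array(get_image("wrist")["view"]);C=-V[:3,:3].T@V[:3,3];print("cam in tool",M.T@(C-o["ee_pos"]), M.T@V[:3,:3].T)
# target grasp pose: TCP tilt down, jaw az 48
for az in(48,228):
  z=np.array([np.cos(np.radians(az)),np.sin(np.radians(az)),0]);x=np.array([0,0,-1.]);Rt=np.c_[x,np.cross(z,x),z]
  print(az,np.degrees(R.from_matrix(M.T@Rt).as_rotvec()))
E
```

```text
[[-0.    -0.923  0.384]
 [-0.001  0.384  0.923]
 [-1.    -0.    -0.001]] 67.43609766141485
cam in tool [-162.264   78.184   -0.57 ] [[-0.    -0.283  0.959]
 [ 0.001 -0.959 -0.283]
 [ 1.     0.001  0.   ]]
48 [19.436 -0.04   0.008]
228 [-160.564   -0.011   -0.056]
```

```bash
cat >> h.py <<'E'
def Rz(q):return R.from_euler('z',q)
def wrist_solve(q1,phi,Rtool):
    # Rtool columns x(approach),y,z(jaw); model R=Rz q1 Ry phi Rz q4 Ry q5 Rz q6 *P
    P=np.array([[0,0,1],[0,1,0],[-1,0,0]],float) # guess, fixed below
    A=R.from_euler('ZY',[q1,phi]).as_matrix().T@Rtool@PM.T
    q=R.from_matrix(A).as_euler('ZYZ');return q
_q=[1.15795661,0.423793474,1.63073040,0,1.08860777,-0.0189931687]
_M=R.from_rotvec([-0.91524239,1.37148919,0.91386666]).as_matrix()
PM=(R.from_euler('ZYZYZ',[_q[0],_q[1]+_q[2],0,_q[4],_q[5]]).as_matrix()).T@_M
AZ=np.radians(59.5);TI=np.radians(26)
AX=np.array([np.sin(TI)*np.cos(AZ),np.sin(TI)*np.sin(AZ),np.cos(TI)])
UP=np.array([0,0,1])-AX*AX[2];UP/=np.linalg.norm(UP);RT=np.cross(UP,AX)
def scrR(ang):  # tool rotation along screw, jaw dir at ang deg clockwise from UP
    z=np.cos(np.radians(ang))*UP+np.sin(np.radians(ang))*RT
    return np.c_[-AX,np.cross(z,-AX),z]
E
python3 - <<'E'
from h import *
np.set_printoptions(precision=1,suppress=True)
print(PM)
for q1,phi in((.2,2.0),(.2,1.8),(.1,2.2)):
  for ang in(0,90,180,270):
    print(q1,phi,ang,np.degrees(wrist_solve(q1,phi,scrR(ang))))
E
```

```text
Traceback (most recent call last):
  File "h.py", line 29, in <module>
    PM=(R.from_euler('ZYZYZ',[_q[0],_q[1]+_q[2],0,_q[4],_q[5]]).as_matrix()).T@_M
        ~~~~~~~~~~~~^^^^^^^^^^^^^^^^^^^^^^^^^^^^^^^^^^^^^^^^^^^
  File "scipy/spatial/transform/_rotation.pyx", line 1413, in scipy.spatial.transform._rotation.Rotation.from_euler
ValueError: Expected axis specification to be a non-empty string of upto 3 characters, got ZYZYZ
```

```bash
sed -i "s/^PM=.*/PM=((R.from_euler('ZY',[_q[0],_q[1]+_q[2]])*R.from_euler('ZYZ',[0,_q[4],_q[5]])).as_matrix()).T@_M/; /P=np.array(\[\[0,0,1\]/d" h.py
python3 - <<'E'
from h import *
np.set_printoptions(precision=1,suppress=True)
print(PM)
for q1,phi in((.2,2.0),(.2,1.8),(.1,2.2)):
  for ang in(0,90,180,270):
    print(q1,phi,ang,np.degrees(wrist_solve(q1,phi,scrR(ang))))
E
```

```text
[[ 0.  0. -1.]
 [-0.  1.  0.]
 [ 1.  0.  0.]]
0.2 2.0 0 [-19.1  83.8 137.1]
0.2 2.0 90 [ -19.1   83.8 -132.9]
0.2 2.0 180 [-19.1  83.8 -42.9]
0.2 2.0 270 [-19.1  83.8  47.1]
0.2 1.8 0 [-19.1  94.7 133.4]
0.2 1.8 90 [ -19.1   94.7 -136.6]
0.2 1.8 180 [-19.1  94.7 -46.6]
0.2 1.8 270 [-19.1  94.7  43.4]
0.1 2.2 0 [-21.9  71.4 136.5]
0.1 2.2 90 [ -21.9   71.4 -133.5]
0.1 2.2 180 [-21.9  71.4 -43.5]
0.1 2.2 270 [-21.9  71.4  46.5]
```

```bash
python3 -m crank '[[[-0.4,0,0],[9.7,0,0],8.78],[[-0.4,-3,-1],[9.7,0,0],8.78],[[-0.4,-5,-1.6],[0,0,0],8.78],[[-0.4,-5,-1.6],[0,0,0],8.78],[[-0.4,-5,-1.6],[0,0,0],8.78]]'; python3 -m crank '[[[0,-5,-1.6],[0,0,0],8.78],[[0,-5,-1.6],[0,0,0],8.78],[[0,-5,-1.6],[0,0,0],8.78],[[0,-5,-1.6],[0,0,0],8.78],[[0,-5,-1.6],[0,0,0],8.78]]'; python3 -c "
from h import *
np.set_printoptions(precision=3,suppress=True)
o=get_obs();M=R.from_rotvec(o['orientation']).as_matrix();print(o['qpos'],M,M.T@(np.array([564,25,240])-o['ee_pos']))"
```

```text
t: 0.92
ee_pos: [339.9, 415.3, 242.8]
orientation: [-0.655, 1.469, 0.655]
ft_force: [0.9, -0.3, -0.6]
width: 87.8
t: 1.55
ee_pos: [472.4, 188.5, 242.9]
orientation: [-0.655, 1.469, 0.655]
ft_force: [1.2, 0.8, -0.5]
width: 87.7
[ 0.356  0.226  1.866  0.     1.049 -0.482] [[ 0.    -0.744  0.669]
 [ 0.     0.669  0.744]
 [-1.    -0.     0.   ]] [   2.903 -177.457  -60.328]
```

```bash
python3 -m crank '[[[0,-5,-1.7],[0,0,0],8.78],[[0,-5,-1.7],[0,0,0],8.78],[[0,-4,-1.5],[0,0,0],8.78],[[0,0,0],[0,0,0],8.78]]'; python3 - <<'E'
from h import *
np.set_printoptions(precision=3,suppress=True)
w=get_image("wrist");import pickle;pickle.dump(w,open("w1.pkl","wb"))
cv2.imwrite("pics/w1.png",w["pixels"][:,:,::-1])
p=proj(w,[[564,25,107]])[0];print(p)
x0,y0=int(p[0])-60,int(p[1])-45
crop(w,max(x0,0),max(y0,0),120,90,6,"pics/w1c.png");print(x0,y0)
E
```

```text
t: 2.05
ee_pos: [544.0, 57.8, 242.6]
orientation: [-0.652, 1.47, 0.652]
ft_force: [-0.1, 0.6, -0.0]
width: 87.9
[305.029 266.503]
245 221
```

View pics/w1.png

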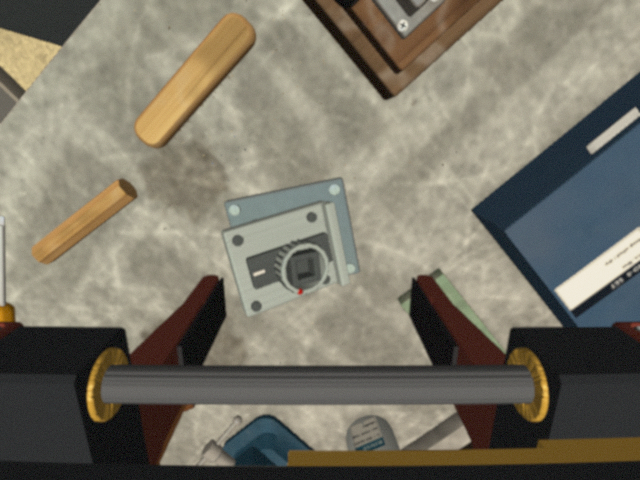

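View pics/w1c.png

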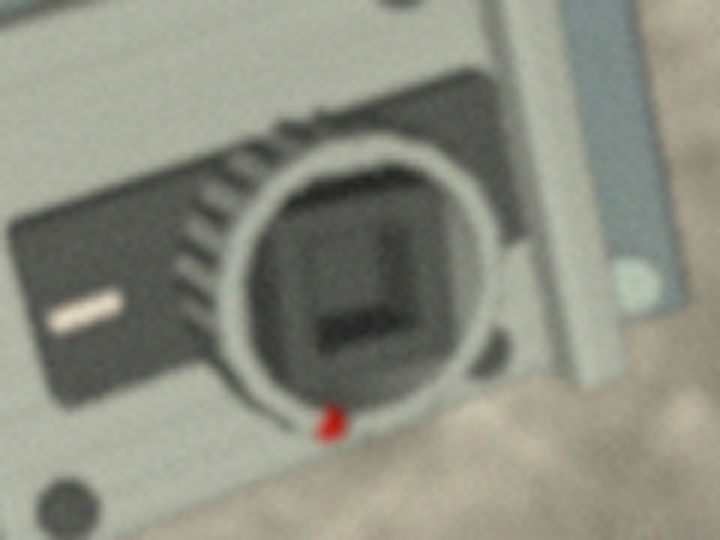

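```bash
python3 - <<'E'
from h import *
import pickle
w=pickle.load(open("w1.pkl","rb"))
np.set_printoptions(precision=1,suppress=True)
hd=np.array([564,24.5,107.2])
def pl(c,d): # on plane at depth d below head face
    o,r=ray(w,(245+c[0]/6-.4,221+c[1]/6-.4));q=hd-AX*d
    P=o+r*(((q-o)@AX)/(r@AX));v=P-hd;return np.array([v@UP,v@RT]),P
for n,c,d in(("dot",(332,424),0),("top rim",(355,140),0),("left rim",(226,285),0),("right rim",(490,265),0),("bot rim",(350,432),0),("line",(85,310),30),
 ("L corner",(318,340),0),("L br",(412,318),0),("L tr",(390,232),0),("plate tl",(300,205),0),("plate tr",(440,190),0),("plate bl",(290,395),0),("plate br",(460,352),0)):
  u,P=pl(c,d);print(n,u,np.degrees(np.arctan2(u[1],u[0])),np.hypot(*u))
# fit ring
g=cv2.cvtColor(w["pixels"],cv2.COLOR_RGB2GRAY)[221:311,245:365];
E
```

```text
dot [  9.  -19.4] -65.01320155917907 21.40388431767128
top rim [-3.9 19.6] 101.16422301561494 20.008470118868175
left rim [19.2  5.9] 16.93982241814745 20.099239611256287
right rim [-19.9  -5.1] -165.7548890038608 20.577138766491327
bot rim [  6.7 -21.6] -72.76098030307303 22.60669750078466
line [32.5 -1.5] -2.573202552236621 32.5385109695749
L corner [ 8.2 -6.6] -38.841611082027576 10.484254204131526
L br [-6.3 -8.5] -126.72537131765215 10.613800814827027
L tr [-6.  5.] 139.97493132530082 7.772133161285858
plate tl [ 6.2 13.3] 65.08497474940731 14.630594407049644
plate tr [-14.8   8.4] 150.3290202219524 17.011756945363096
plate bl [ 14.1 -12.9] -42.51275947085062 19.07869115468305
plate br [-12.5 -16.2] -127.60521063797972 20.41563193514481
```

```bash
python3 -m crank '[[[-0.2,-4.2,-3.7],[0,0,0],8.78],[[-0.2,-4.2,-3.7],[0,0,0],8.78],[[-0.2,-4.2,-3.7],[0,0,0],8.78],[[0,-4.2,-3.7],[0,0,0],8.78],[[0,-4.2,-3.7],[0,0,0],8.78]]';python3 -m crank '[[[0,-4,-3.6],[0,0,0],8.78],[[0,0,0],[0,0,0],8.78]]'; python3 - <<'E'
from h import *
np.set_printoptions(precision=3,suppress=True)
o=get_obs();M=R.from_rotvec(o['orientation']).as_matrix();print(o['qpos'],M,M.T@(np.array([582,-274.5,129])-o['ee_pos']))
w=get_image("wrist");import pickle;pickle.dump(w,open("w2.pkl","wb"))
cv2.imwrite("pics/w2.png",w["pixels"][:,:,::-1])
E
```

```text
t: 2.72
ee_pos: [575.6, -218.0, 248.9]
orientation: [-0.656, 1.469, 0.656]
ft_force: [0.1, -0.4, 0.1]
width: 87.9
t: 2.98
ee_pos: [581.3, -273.2, 248.4]
orientation: [-0.653, 1.47, 0.653]
ft_force: [1.0, 0.6, 0.2]
width: 87.8
[-0.458  0.422  1.568 -0.     1.152 -1.294] [[ 0.    -0.742  0.67 ]
 [-0.     0.67   0.742]
 [-1.    -0.    -0.   ]] [119.395  -1.41   -0.506]
```

View pics/w2.png

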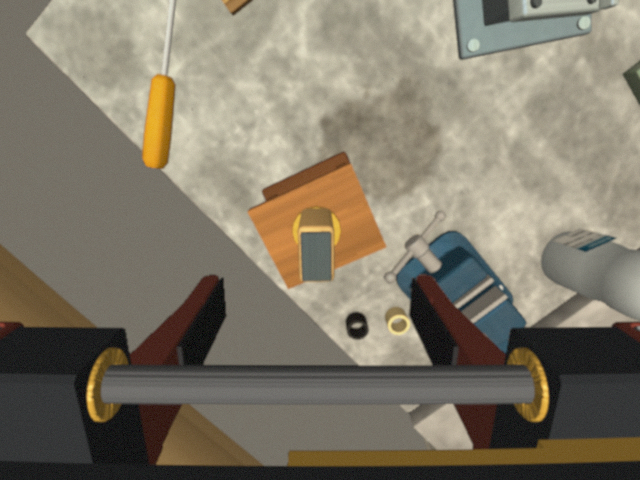

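```bash
python3 - <<'E'
from h import *
import pickle
np.set_printoptions(precision=1,suppress=True)
w=pickle.load(open("w2.pkl","rb"));crop(w,270,190,90,100,6,"pics/w2c.png")
px=w["pixels"].astype(int);sub=px[215:300,285:350]
m=(sub[:,:,2]>=sub[:,:,0]-2)&(sub.sum(2)<330)
n,l,st,ce=cv2.connectedComponentsWithStats(m.astype(np.uint8));i=1+np.argmax(st[1:,4])
c=cv2.findContours((l==i).astype(np.uint8),cv2.RETR_EXTERNAL,cv2.CHAIN_APPROX_NONE)[0][0]
b=cv2.boxPoints(cv2.minAreaRect(c))+[285,215];print(b,st[i])
W=np.array([onz(w,q,181) for q in b]);print(W,W.mean(0),[np.linalg.norm(W[k]-W[(k+1)%4]) for k in range(4)],[np.degrees(np.arctan2(*(W[(k+1)%4]-W[k])[1::-1])) for k in range(4)])
E
```

```text
[[302. 233.]
 [329. 233.]
 [329. 279.]
 [302. 279.]] [  17   18   28   47 1234]
[[ 565.3 -272.5  181. ]
 [ 576.8 -259.8  181. ]
 [ 600.4 -280.7  181. ]
 [ 588.5 -294.   181. ]] [ 582.7 -276.8  181. ] [np.float64(17.17418632773797), np.float64(31.58352780104385), np.float64(17.823642068147336), np.float64(31.58535211551313)] [np.float64(47.93433323845196), np.float64(-41.55491196841677), np.float64(-132.06265669610102), np.float64(137.26692501779928)]
```

View pics/w2c.png

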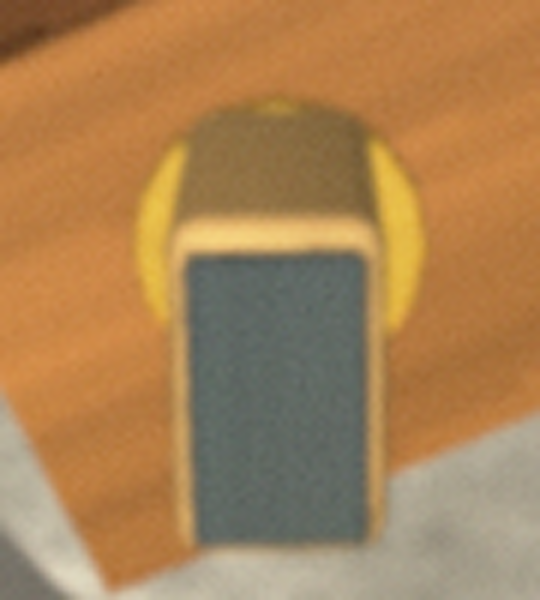

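```bash
python3 -m crank '[[[5,-0.2,-0.1],[0,0,0],8.78],[[5,0,0],[0,0,0],8.78],[[1.9,0,0],[0,0,0],4.5],[[0,0,0],[0,0,0],2.0],[[0,0,0],[0,0,0],2.0]]';python3 -m crank '[[[0,0,0],[0,0,0],2.0],[[0,0,0],[0,0,0],2.0]]'
```

```text
t: 3.65
ee_pos: [583.3, -273.5, 131.7]
orientation: [-0.657, 1.468, 0.654]
ft_force: [0.0, -0.3, -0.4]
width: 61.2
t: 3.9
ee_pos: [582.5, -273.9, 130.9]
orientation: [-0.656, 1.469, 0.653]
ft_force: [0.4, -0.6, 0.4]
width: 41.4
```

```bash
python3 -m crank '[[[0.1,0,0],[0,0,0],1.0],[[0,0,0],[0,0,0],1.0],[[0,0,0],[0,0,0],1.0],[[0,0,0],[0,0,0],1.0]]'; python3 - <<'E'
from h import *
o=get_obs();print(o['ee_pos'],o['width'],o['ft_force'],o['moment'])
E
```

```text
t: 4.4
ee_pos: [581.8, -273.7, 128.8]
orientation: [-0.655, 1.47, 0.655]
ft_force: [-1.8, 0.1, 2.5]
width: 24.0
[ 581.81324631 -273.6776514   128.77572173] 24.019934789111524 [-1.75756165  0.11580441  2.52410475] [-0.15064958  0.22442098  0.04362258]
```

```bash
python3 -m crank '[[[-2,0,0],[0,0,0],1.0],[[-5,0,0],[0,0,0],1.0],[[-5,0,0],[0,0,0],1.0],[[-2,0,0],[0,0,0],1.0],[[0,0,0],[0,0,0],1.0]]'; python3 - <<'E'
from h import *
np.set_printoptions(precision=2,suppress=True)
o=get_obs();print(o['ee_pos'],o['width'],o['ft_force'],o['moment'])
M=R.from_rotvec(o['orientation']).as_matrix()
H=np.array([564,24.5,107.2])
for S in(200,):
  Rt=scrR(S);print("turn",np.degrees(R.from_matrix(M.T@Rt).as_rotvec()),np.linalg.norm(np.degrees(R.from_matrix(M.T@Rt).as_rotvec())))
  tcp=H+AX*(112+30);print("tcp",tcp,"shift before turn",M.T@(tcp-o['ee_pos'])); print(Rt)
w=get_image("wrist");cv2.imwrite("pics/w3.png",w["pixels"][:,:,::-1])
E
```

```text
t: 5.03
ee_pos: [582.9, -273.9, 271.5]
orientation: [-0.657, 1.467, 0.652]
ft_force: [-0.2, -0.2, -2.2]
width: 23.8
[ 582.93 -273.93  271.51] 23.75446738149578 [-0.16 -0.19 -2.23] [-0.05 -0.02  0.  ]
turn [ 8.33 25.15 -6.81] 27.35282436755079
tcp [595.59  78.14 234.83] shift before turn [ 36.06 226.14 270.21]
[[-0.22 -0.65  0.72]
 [-0.38  0.74  0.55]
 [-0.9  -0.15 -0.41]]
```

View pics/w3.png

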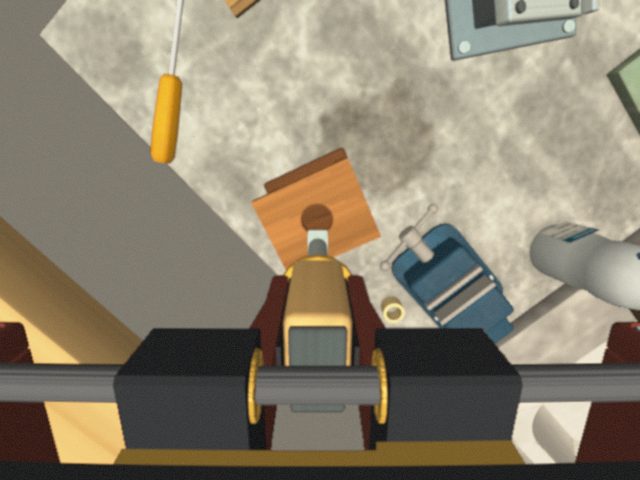

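```bash
python3 -m crank '[[[0,3.8,4.5],[0,0,0],1.0],[[0,3.8,4.5],[0,0,0],1.0],[[0,3.8,4.5],[0,0,0],1.0],[[0,3.8,4.5],[2.78,8.38,-2.27],1.0],[[0,3.8,4.5],[2.78,8.38,-2.27],1.0]]'; python3 -m crank '[[[0,3.8,4.5],[2.78,8.38,-2.27],1.0],[[0,0,0],[0,0,0],1.0]]'; cat > st.py <<'E'
from h import *
import sys
np.set_printoptions(precision=2,suppress=True)
o=get_obs();M=R.from_rotvec(o['orientation']).as_matrix()
H=np.array(eval(sys.argv[1]),float);gap=float(sys.argv[2]);S=float(sys.argv[3]);L=111.8
Rt=scrR(S)
tip=o['ee_pos']+M[:,0]*L;v=tip-H
z=M[:,2]-AX*(M[:,2]@AX)
print("q",o['qpos'],"w",o['width'],"t",o['t'])
print("tip rel head: up %.1f rt %.1f height %.1f"%(v@UP,v@RT,v@AX),"jaw ang %.1f"%(np.degrees(np.arctan2(z@RT,z@UP))%360),"tilt err %.2f"%np.degrees(np.arccos(min(1,-M[:,0]@AX))))
print("turn left",np.degrees(R.from_matrix(M.T@Rt).as_rotvec()))
tcp=H+AX*(L+gap);print("shift in current axes",M.T@(tcp-o['ee_pos'])," in target axes",Rt.T@(tcp-o['ee_pos']))
f=o['ft_force'];m=o['moment'];print("F up/rt/ax",f@UP,f@RT,f@AX,"M",m@UP,m@RT,m@AX)
E
python3 st.py [564,24.5,107.2] 30 200
```

```text
t: 5.7
ee_pos: [593.3, 21.2, 260.5]
orientation: [-0.753, 1.727, 0.43]
ft_force: [0.5, -0.3, -2.5]
width: 23.8
t: 5.95
ee_pos: [598.6, 82.3, 237.9]
orientation: [-0.807, 1.853, 0.325]
ft_force: [0.7, -0.2, -3.6]
width: 24.1
q [ 0.27  0.55  1.46 -0.31  1.48 -0.34] w 24.078467549767428 t 5.95
tip rel head: up -2.5 rt 0.3 height 35.2 jaw ang 199.3 tilt err 0.55
turn left [ 0.69 -0.49 -0.26]
shift in current axes [ 5.26 -0.66 -3.15]  in target axes [ 5.23 -0.68 -3.19]
F up/rt/ax -1.7667068973817042 -0.7389919571501105 -3.141308810379562 M 0.03917986920970524 -0.3603749347003256 -0.06979181551653116
```

```bash
python3 -m crank '[[[1.0,-0.07,-0.32],[0.7,-0.5,-0.25],1.0],[[0,0,0],[0,0,0],1.0],[[0,0,0],[0,0,0],1.0]]'; python3 st.py [564,24.5,107.2] 25 200; python3 - <<'E'
from h import *
import pickle
w=get_image("wrist");s=get_image("side");t=get_image("top");pickle.dump((w,s,t),open("im4.pkl","wb"))
crop(w,240,150,160,120,5,"pics/w4.png");crop(s,280,240,100,100,6,"pics/s4.png");crop(t,200,150,120,90,6,"pics/t4.png")
E
```

```text
t: 6.32
ee_pos: [595.8, 68.3, 237.8]
orientation: [-0.788, 1.836, 0.304]
ft_force: [0.2, 0.2, -3.1]
width: 24.2
q [ 0.25  0.53  1.49 -0.31  1.45 -0.33] w 24.2457646352283 t 6.325
tip rel head: up 7.9 rt -5.5 height 29.2 jaw ang 200.8 tilt err 0.46
turn left [-0.76  0.46 -0.02]
shift in current axes [4.26 7.94 6.34]  in target axes [4.21 7.86 6.48]
F up/rt/ax -1.59969385521389 -0.01956423733039164 -2.6219339607825716 M -0.04765558882991554 -0.4087693853870826 0.024767361279501493
```

View pics/w4.png

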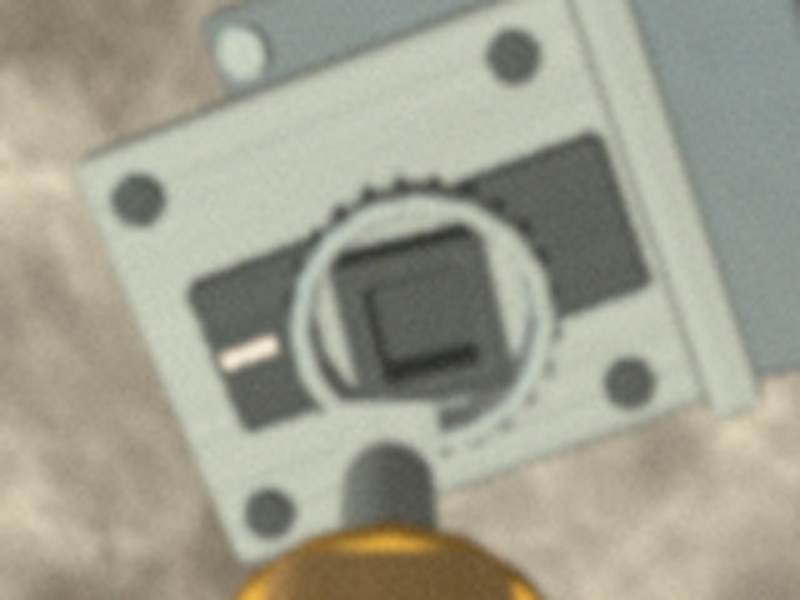

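View pics/s4.png

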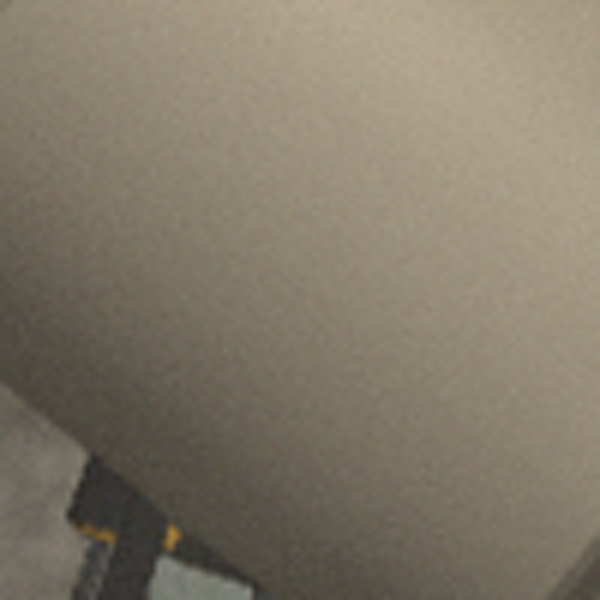

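View pics/t4.png

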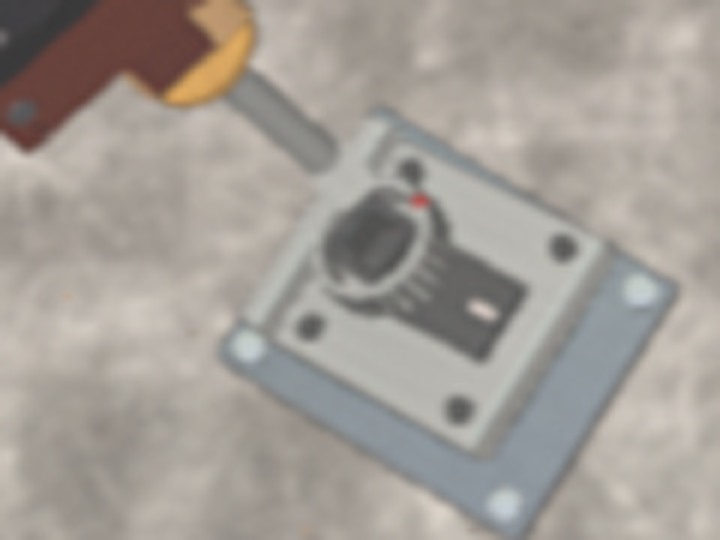

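```bash
python3 - <<'E'
from h import *
import pickle
np.set_printoptions(precision=2,suppress=True)
w,s,t=pickle.load(open("im4.pkl","rb"));hd=np.array([564,24.5,107.2])
def pl(c,d):
    o,r=ray(w,(240+c[0]/5-.4,150+c[1]/5-.4));q=hd-AX*d
    P=o+r*(((q-o)@AX)/(r@AX));v=P-hd;return np.array([v@UP,v@RT])
ring=np.array([pl(c,0) for c in((290,330),(305,265),(345,220),(415,193),(490,215),(540,270),(556,320),(540,370),(500,420))])
A=np.c_[2*ring,np.ones(len(ring))];x=np.linalg.lstsq(A,(ring**2).sum(1),rcond=None)[0];print("ring centre",x[:2],"r",np.sqrt(x[2]+x[:2]@x[:2]))
def ang(a,b,d):
    v=pl(b,d)-pl(a,d);return np.degrees(np.arctan2(v[1],v[0]))%90,np.linalg.norm(v)
for n,a,b,d in(("strapU",(190,290),(345,235),30),("strapL",(455,360),(650,285),30),("plate top",(335,262),(470,230),1),("plate l",(335,265),(365,395),1),("plate r",(480,230),(510,350),1),("L low",(390,375),(475,353),14),("L left",(370,290),(390,375),5)):print(n,ang(a,b,d))
for c,d in(((335,262),1),((470,230),1),((390,378),14),((477,350),14),((370,290),0),((388,365),0),((478,348),0)):print(pl(c,d))
E
python3 st.py [564,24.5,107.2] 25 200
```

```text
ring centre [ 0.57 -0.55] r 21.561489316188716
strapU (np.float64(1.0911900683736349), np.float64(29.816520741703922))
strapL (np.float64(89.09671585255239), np.float64(37.84685319838995))
plate top (np.float64(7.270057548503388), np.float64(22.7635148712711))
plate l (np.float64(8.348914105684216), np.float64(22.701099522817838))
plate r (np.float64(6.078148068769778), np.float64(20.914525190609194))
L low (np.float64(5.840220725933904), np.float64(15.296681019909386))
L left (np.float64(7.86829633273085), np.float64(15.07871986735401))
[10.29 14.  ]
[-12.29  11.12]
[  9.91 -10.91]
[ -6.01 -11.58]
[6.51 7.76]
[ 8.24 -5.2 ]
[-6.77 -7.79]
q [ 0.25  0.53  1.49 -0.31  1.45 -0.33] w 24.073431543814912 t 6.475
tip rel head: up 7.0 rt -5.4 height 29.5 jaw ang 200.7 tilt err 0.47
turn left [-0.71  0.47  0.02]
shift in current axes [4.57 7.47 5.57]  in target axes [4.52 7.4  5.7 ]
F up/rt/ax -1.0157254605231947 0.009436949339292977 -1.5581764041899413 M -0.0011431200264827301 -0.39821607872020637 0.013787712363254255
```

```bash
python3 - <<'E'
from h import *
import pickle
np.set_printoptions(precision=1,suppress=True)
w,s,t=pickle.load(open("im4.pkl","rb"));o=get_obs();M=R.from_rotvec(o['orientation']).as_matrix()
for y in(-4.5,0,4.5): print(y,(proj(w,[o['ee_pos']+M@np.array([111.8,y,z]) for z in(-4.5,0,4.5)])-[240,150])*5)
print("z=6 y+-7",(proj(w,[o['ee_pos']+M@np.array([105.8,y,z]) for y in (-7,7) for z in(-7,7)])-[240,150])*5)
print("shank",(proj(w,[o['ee_pos']+M@np.array([87.8,y,z]) for y,z in ((0,-6.5),(0,6.5))])-[240,150])*5)
E
python3 -m crank '[[[1.0,0.75,0.55],[-0.7,0.5,0],1.0],[[0,0,0],[0,0,0],1.0],[[0,0,0],[0,0,0],1.0]]'; python3 st.py [564,24.5,107.2] 5 200
```

```text
-4.5 [[365.7 438.1]
 [395.3 438.1]
 [424.9 438.1]]
0 [[365.6 409.6]
 [395.4 409.6]
 [425.1 409.6]]
4.5 [[365.5 380.9]
 [395.4 380.9]
 [425.3 380.9]]
z=6 y+-7 [[348.6 465.7]
 [442.3 465.7]
 [348.1 375. ]
 [443.1 375. ]]
shank [[349.4 456.5]
 [442.8 456.6]]
t: 6.85
ee_pos: [592.8, 75.3, 224.0]
orientation: [-0.803, 1.845, 0.315]
ft_force: [1.3, 0.1, -2.1]
width: 24.0
q [ 0.27  0.55  1.5  -0.32  1.44 -0.33] w 23.9867641065901 t 6.85
tip rel head: up -1.0 rt 1.0 height 18.7 jaw ang 199.9 tilt err 0.14
turn left [ 0.14 -0.14  0.03]
shift in current axes [13.74 -1.37 -0.86]  in target axes [13.74 -1.38 -0.88]
F up/rt/ax -1.5513411158062773 -1.0620242159976019 -1.569841842311377 M 0.009298073360357179 -0.42655358695886497 -0.042747863644367196
```

```bash
python3 - <<'E'
from h import *
import pickle
np.set_printoptions(precision=1,suppress=True)
o=get_obs();M=R.from_rotvec(o['orientation']).as_matrix()
w=get_image("wrist");pickle.dump((w,o['ee_pos'],M),open("w5.pkl","wb"))
crop(w,240,170,160,120,5,"pics/w5.png")
def pr(x,y,z):return (proj(w,[o['ee_pos']+M@np.array([x,y,z])])[0]-[240,170])*5
print("tip edge",pr(105.8,7,-7),pr(105.8,7,7),pr(111.8,4.5,0),"shank top",pr(87.8,6.5,0),pr(87.8,0,6.5),"collar front",pr(16.8,20,0),"back",pr(10.8,20,0),pr(16.8,0,20),pr(16.8,0,-20))
E
```

```text
tip edge [342.7 277.2] [437.7 277.3] [390.1 283.1] shank top [390.5 314. ] [437.  358.9] collar front [392.2 379.2] back [392.3 398.2] [585.7 563.9] [197.9 563.5]
```

View pics/w5.png

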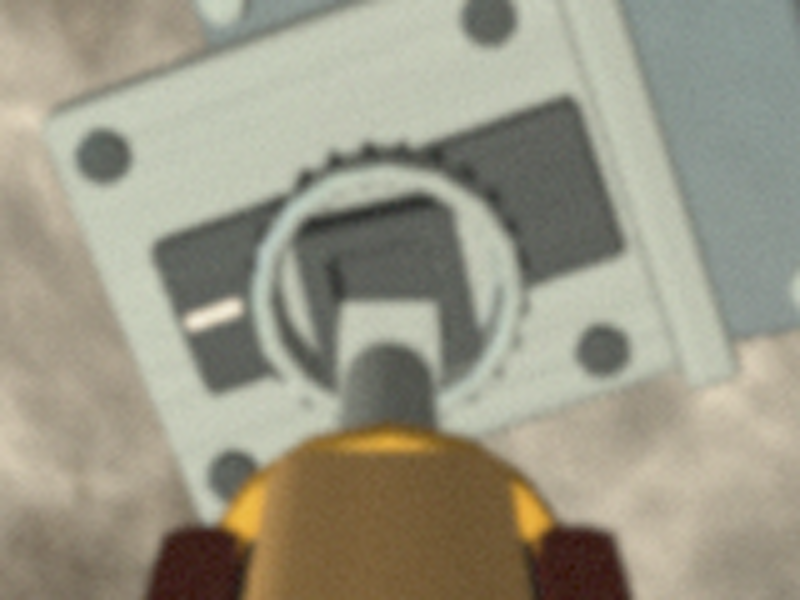

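```bash
python3 - <<'E'
from h import *
import pickle
np.set_printoptions(precision=2,suppress=True)
w,p,M=pickle.load(open("w5.pkl","rb"));hd=np.array([564,24.5,107.2])
def pl(c,hgt):
    o,r=ray(w,(240+c[0]/5-.4,170+c[1]/5-.4));q=hd+AX*hgt
    P=o+r*(((q-o)@AX)/(r@AX));return P
def tl(c,hgt): return (M.T@(pl(c,hgt)-p))
ring=np.array([tl(c,0)[1:] for c in((250,290),(262,240),(300,190),(385,163),(455,180),(505,230),(528,285),(515,340),(490,375),(325,385),(280,355))])
A=np.c_[2*ring,np.ones(len(ring))];x=np.linalg.lstsq(A,(ring**2).sum(1),rcond=None)[0];print("ring centre in tool yz",x[:2],"r",np.sqrt(x[2]+x[:2]@x[:2]))
print("expected",(M.T@(hd-p)))
# recess corners
for c in((330,262),(335,300)):print("recess",tl(c,0))
print("plate",tl((295,225),0),tl((440,198),0))
for c in((338,298),(440,298)):print("tip edge",tl(c,18.7+6))
print("shank top",tl((388,343),18.7+24)); print("collar",tl((392,430),18.7+95))
E
```

```text
ring centre in tool yz [-1.21 -0.27] r 21.413591248567304
expected [130.54  -1.31  -0.57]
recess [130.56   3.3   -9.94]
recess [130.56  -3.04  -9.18]
plate [130.57   9.39 -15.49] [130.51  13.83   7.64]
tip edge [105.85   4.1   -8.01]
tip edge [105.82   4.13   7.07]
shank top [87.84  2.59 -0.61]
collar [16.83 14.82 -0.21]
```

```bash
python3 - <<'E'
from h import *
import pickle
np.set_printoptions(precision=1,suppress=True)
w,p,M=pickle.load(open("w5.pkl","rb"))
t=get_image("top");pickle.dump(t,open("t6.pkl","wb"))
x0,y0,g=210,145,8
im=cv2.resize(t["pixels"][y0:y0+70,x0:x0+90,::-1],None,fx=g,fy=g,interpolation=cv2.INTER_CUBIC)
raw=im.copy()
q=lambda x,y,z:tuple(((proj(t,[p+M@np.array([x,y,z])])[0]-[x0,y0]+.5)*g).astype(int))
cv2.line(im,q(0,0,0),q(111.8,0,0),(0,255,0),1)
for y in(-6.5,6.5):cv2.line(im,q(17,y,0),q(88,y,0),(255,0,255),1)
C=[q(16.8,20*np.cos(a),20*np.sin(a)) for a in np.linspace(0,6.28,40)];cv2.polylines(im,[np.array(C)],True,(255,255,0),1)
cv2.imwrite("pics/t6.png",im)
cv2.imwrite("pics/t6r.png",raw)
E
```

```text
(no output)
```

View pics/t6.png

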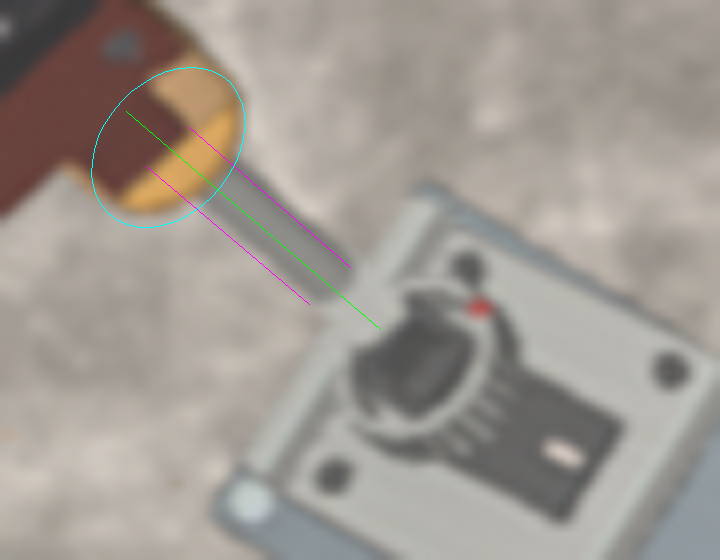

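View pics/t6r.png

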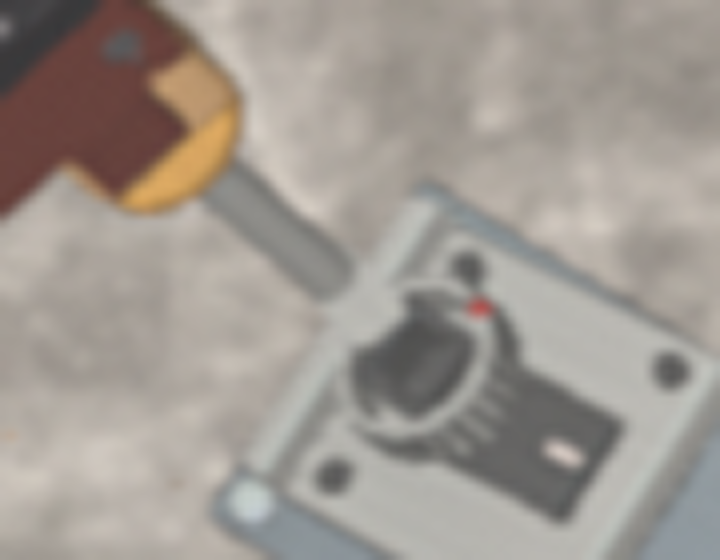

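```bash
python3 -m crank '[[[1.0,0.3,0.05],[0,0,-1.2],1.0],[[0,0,0],[0,0,0],1.0],[[0,0,0],[0,0,0],1.0]]'; python3 st.py [564,24.5,107.2] 5 200; python3 - <<'E'
from h import *
import pickle
np.set_printoptions(precision=2,suppress=True)
o=get_obs();M=R.from_rotvec(o['orientation']).as_matrix()
w=get_image("wrist");pickle.dump((w,o['ee_pos'],M),open("w7.pkl","wb"))
crop(w,240,170,160,120,5,"pics/w7.png")
E
```

```text
t: 7.32
ee_pos: [588.9, 74.0, 214.6]
orientation: [-0.821, 1.835, 0.301]
ft_force: [-0.5, 0.2, -2.9]
width: 23.9
q [ 0.27  0.55  1.52 -0.33  1.41 -0.31] w 23.94913052119943 t 7.325
tip rel head: up -1.6 rt 1.5 height 9.0 jaw ang 199.9 tilt err 1.24
turn left [ 0.13 -0.12  1.23]
shift in current axes [ 4.02 -4.22 -1.21]  in target axes [ 3.93 -4.31 -1.2 ]
F up/rt/ax -1.239802287210016 0.5430086511152562 -2.617566211705535 M -0.005334325912429765 -0.373572855412868 0.0027445321002532237
```

View pics/w7.png

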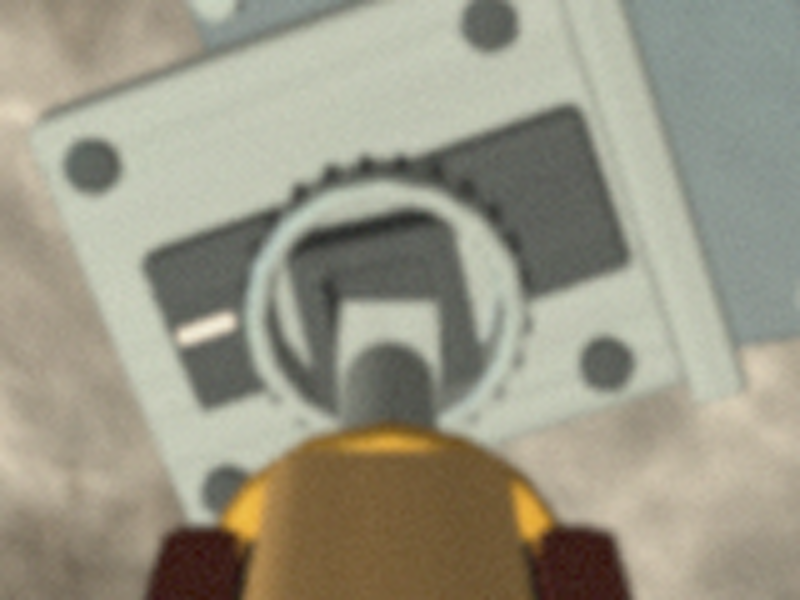

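```bash
cat > rel.py <<'E'
from h import *
import pickle,sys
np.set_printoptions(precision=2,suppress=True)
w,p,M=pickle.load(open("w7.pkl","rb"));hd=np.array([564,24.5,107.2])
def tl(c,hgt):
    o,r=ray(w,(240+c[0]/5-.4,170+c[1]/5-.4));q=hd+AX*hgt
    return M.T@(o+r*(((q-o)@AX)/(r@AX))-p)
ring=np.array([tl(c,0)[1:] for c in((245,305),(258,250),(295,207),(375,178),(450,195),(500,240),(526,295),(515,350),(490,385),(310,400),(272,365))])
A=np.c_[2*ring,np.ones(len(ring))];x=np.linalg.lstsq(A,(ring**2).sum(1),rcond=None)[0];print("ring centre in tool yz",x[:2],"r",np.sqrt(x[2]+x[:2]@x[:2]))
print("expected",(M.T@(hd-p)))
for c in((338,298),(440,298)):print("tip edge",tl(c,9+6))
for c in((285,245),(440,215)):print("plate",tl(c,0))
E
python3 rel.py
```

```text
ring centre in tool yz [-1.28 -0.93] r 21.030330415447327
expected [120.79  -1.71  -0.97]
tip edge [105.68   4.1   -8.02]
tip edge [105.65   4.13   7.06]
plate [120.61   8.49 -16.59]
plate [120.45  13.31   7.37]
```

```bash
python3 -m crank '[[[0.6,0.08,-0.05],[0,0,0],1.0],[[0.1,0,0],[0,0,0],1.0],[[0,0,0],[0,0,0],1.0]]'; python3 st.py [564,24.5,107.2] 0 200; python3 -m crank '[[[0.15,0,0],[0,0,0],1.0],[[0,0,0],[0,0,0],1.0]]';  python3 st.py [564,24.5,107.2] 0 200
```

```text
t: 7.75
ee_pos: [586.6, 71.2, 208.3]
orientation: [-0.821, 1.835, 0.301]
ft_force: [0.0, 0.5, -3.9]
width: 24.0
q [ 0.27  0.55  1.53 -0.34  1.4  -0.31] w 24.03969278871835 t 7.75
tip rel head: up -1.2 rt 2.1 height 1.8 jaw ang 199.9 tilt err 1.23
turn left [ 0.1  -0.12  1.22]
shift in current axes [ 1.88 -4.69 -0.61]  in target axes [ 1.78 -4.73 -0.61]
F up/rt/ax -2.140712221146179 0.24845347189916614 -3.290487070079534 M -0.03349106235113313 -0.3930208873329529 0.042367736744150446
t: 8.0
ee_pos: [586.3, 70.8, 207.1]
orientation: [-0.821, 1.835, 0.301]
ft_force: [-0.6, 0.3, -2.2]
width: 23.9
q [ 0.27  0.55  1.53 -0.34  1.39 -0.31] w 23.904476558829938 t 8.0
tip rel head: up -1.2 rt 2.1 height 0.5 jaw ang 199.9 tilt err 1.23
turn left [ 0.11 -0.11  1.22]
shift in current axes [ 0.53 -4.74 -0.67]  in target axes [ 0.43 -4.75 -0.66]
F up/rt/ax -0.8882703697361559 0.6894399998082013 -2.037259669746331 M 0.00891354463983119 -0.3604551525647791 0.029780466723473925
```

```bash
python3 -m crank '[[[0.25,0,0],[0,0,0],1.0],[[0,0,0],[0,0,0],1.0]]'; python3 st.py [564,24.5,107.2] 0 200|tail -1; python3 -m crank '[[[0.15,0,0],[0,0,0],1.0],[[0,0,0],[0,0,0],1.0]]';  python3 st.py [564,24.5,107.2] 0 200
```

```text
t: 8.25
ee_pos: [585.7, 69.7, 204.7]
orientation: [-0.821, 1.835, 0.301]
ft_force: [-0.1, -0.7, -2.4]
width: 23.6
F up/rt/ax -0.5082347852206487 -0.24228294878339282 -2.4699002832115924 M -0.038295795955174905 -0.37802424550817715 0.02065225296525965
t: 8.5
ee_pos: [585.6, 69.3, 203.7]
orientation: [-0.821, 1.835, 0.301]
ft_force: [-1.4, 1.1, -1.4]
width: 23.6
q [ 0.27  0.56  1.54 -0.34  1.39 -0.31] w 23.623910744277534 t 8.5
tip rel head: up -1.2 rt 2.0 height -3.3 jaw ang 199.9 tilt err 1.23
turn left [ 0.1  -0.09  1.23]
shift in current axes [-3.22 -4.73 -0.69]  in target axes [-3.32 -4.66 -0.68]
F up/rt/ax -0.7659257185581227 1.7859945984627261 -1.137591148361786 M -0.22569131178014315 -0.32413801124094715 0.04418413737744803
```

```bash
python3 - <<'E'
from h import *
import pickle
o=get_obs();M=R.from_rotvec(o['orientation']).as_matrix()
print("UP,RT in tool",M.T@UP,M.T@RT)
w=get_image("wrist");pickle.dump((w,o['ee_pos'],M),open("w8.pkl","wb"))
crop(w,240,170,160,120,5,"pics/w8.png")
E
```

```text
UP,RT in tool [ 0.00885953 -0.34022586 -0.94030201] [-0.0195959   0.94009927 -0.34033714]
```

View pics/w8.png

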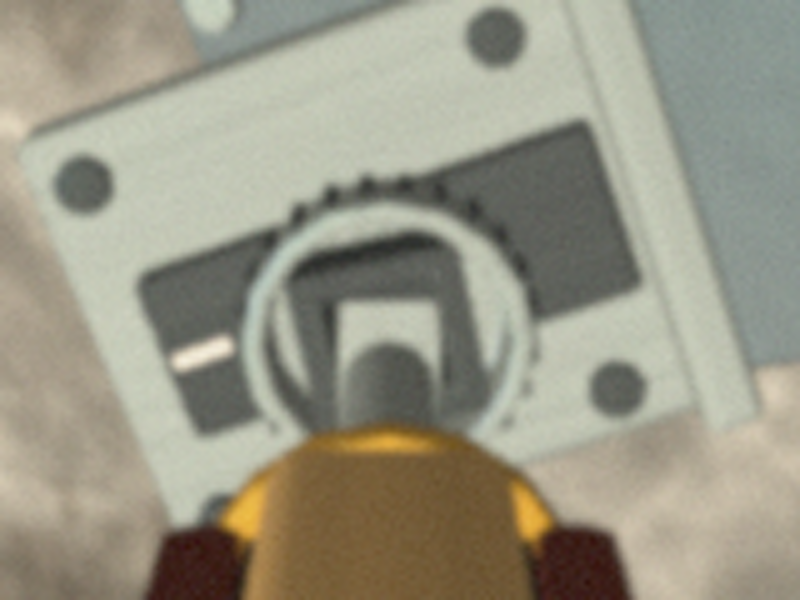

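```bash
python3 -m crank '[[[0.1,0.04,0],[0,0,0],1.0],[[0,0,-0.02],[-3,-0.06,0],1.0],[[0,0,0],[0,0,0],1.0]]';  python3 st.py [564,24.5,107.2] 0 190; python3 -m crank '[[[0.05,0,-0.02],[-3,-0.06,0],1.0],[[0,0,0],[0,0,0],1.0]]';  python3 st.py [564,24.5,107.2] 0 190
```

```text
t: 8.93
ee_pos: [585.0, 68.9, 202.7]
orientation: [-0.857, 1.833, 0.35]
ft_force: [-1.0, 1.3, -0.6]
width: 23.9
q [ 0.27  0.56  1.54 -0.34  1.38 -0.36] w 23.875494726446046 t 8.925
tip rel head: up -1.2 rt 2.3 height -4.5 jaw ang 196.9 tilt err 1.24
turn left [-6.92 -0.18  1.23]
shift in current axes [-4.42 -5.02 -0.72]  in target axes [-4.53 -4.8  -1.3 ]
F up/rt/ax -0.854471616377988 1.5117668756187927 -0.22048951631728927 M -0.0957776737726768 -0.2234137992282235 0.03048582986646905
t: 9.18
ee_pos: [584.5, 68.5, 202.1]
orientation: [-0.892, 1.83, 0.399]
ft_force: [0.2, -0.7, -2.4]
width: 23.8
q [ 0.27  0.56  1.54 -0.34  1.38 -0.41] w 23.81982299788786 t 9.175
tip rel head: up -1.1 rt 2.4 height -5.3 jaw ang 194.0 tilt err 1.22
turn left [-3.96 -0.18  1.21]
shift in current axes [-5.22 -5.08 -0.73]  in target axes [-5.32 -4.91 -1.05]
F up/rt/ax -0.5771023277481522 -0.582155960080578 -2.3718994242223634 M 0.022173366108702106 -0.32920851089032993 -0.016068748381412628
```

```bash
python3 -m crank '[[[0.1,0,-0.02],[-3,-0.06,0],1.0],[[0.1,0,-0.01],[-2,-0.04,0],1.0],[[0,0,0],[0,0,0],1.0]]';  python3 st.py [564,24.5,107.2] 0 188; python3 -m crank '[[[0.15,0,0],[0,0,0],1.0],[[0,0,0],[0,0,0],1.0]]';  python3 st.py [564,24.5,107.2] 0 188
```

```text
t: 9.55
ee_pos: [584.0, 67.6, 200.5]
orientation: [-0.95, 1.822, 0.483]
ft_force: [0.4, 0.2, -3.7]
width: 24.0
q [ 0.27  0.56  1.55 -0.34  1.38 -0.5 ] w 24.020194216504773 t 9.55
tip rel head: up -1.0 rt 2.4 height -7.2 jaw ang 188.9 tilt err 1.20
turn left [-0.95 -0.14  1.2 ]
shift in current axes [-7.11 -5.01 -0.93]  in target axes [-7.22 -4.84 -0.99]
F up/rt/ax -1.9632142176929064 -0.2805887191285956 -3.1577566132696315 M 0.011883574963328257 -0.38555624144869316 0.044557677266722516
t: 9.8
ee_pos: [583.7, 67.1, 199.2]
orientation: [-0.951, 1.822, 0.484]
ft_force: [0.0, 0.4, -2.6]
width: 23.4
q [ 0.27  0.56  1.55 -0.34  1.37 -0.5 ] w 23.42678332195799 t 9.8
tip rel head: up -1.0 rt 2.4 height -8.6 jaw ang 188.9 tilt err 1.21
turn left [-0.92 -0.14  1.2 ]
shift in current axes [-8.55 -5.04 -0.93]  in target axes [-8.66 -4.84 -0.99]
F up/rt/ax -1.4617864993956247 0.1642130937400986 -2.159461906411425 M 0.0015981959309375295 -0.3653273390359317 -0.03595490574187003
```

```bash
python3 -m crank '[[[0.25,0,0],[0,0,0],1.0],[[0.1,0,0],[0,0,0],1.0],[[0,0,0],[0,0,0],1.0]]';  python3 st.py [564,24.5,107.2] 0 188; python3 -m crank '[[[0.15,0,0],[0,0,0],1.0],[[0,0,0],[0,0,0],1.0]]';  python3 st.py [564,24.5,107.2] 0 188
```

```text
t: 10.18
ee_pos: [583.2, 65.9, 196.5]
orientation: [-0.951, 1.821, 0.484]
ft_force: [-0.6, 0.8, 1.0]
width: 23.7
q [ 0.26  0.56  1.55 -0.34  1.37 -0.5 ] w 23.669792384340084 t 10.175
tip rel head: up -1.1 rt 2.2 height -11.6 jaw ang 188.9 tilt err 1.22
turn left [-0.91 -0.11  1.22]
shift in current axes [-11.57  -4.91  -0.96]  in target axes [-11.67  -4.65  -1.01]
F up/rt/ax 0.10006166908670373 0.8887099747762588 1.092554293497175 M -0.21640601422266806 -0.22626410449716433 0.04291733203125386
t: 10.42
ee_pos: [583.2, 65.8, 196.2]
orientation: [-0.951, 1.82, 0.484]
ft_force: [-0.6, 4.0, 8.6]
width: 23.9
q [ 0.26  0.56  1.56 -0.34  1.36 -0.5 ] w 23.859683815144912 t 10.425
tip rel head: up -1.2 rt 2.0 height -11.9 jaw ang 188.9 tilt err 1.24
turn left [-0.92 -0.06  1.24]
shift in current axes [-11.84  -4.83  -1.02]  in target axes [-11.94  -4.56  -1.09]
F up/rt/ax 0.979293295332031 2.5097895650039095 9.13125777976775 M -0.6545480416782313 0.1449263494002137 0.00037360871615601285
```

```bash
python3 -m crank '[[[0,0.05,0],[-2,-0.04,0],1.0],[[0.05,0,0],[3,0.06,0],1.0],[[0.05,0,0],[-2,-0.04,0],1.0],[[0,0,0],[0,0,0],1.0]]';  python3 st.py [564,24.5,107.2] 0 188; python3 - <<'E'
from h import *
import pickle
o=get_obs();M=R.from_rotvec(o['orientation']).as_matrix()
w=get_image("wrist");t=get_image("top");pickle.dump((w,o['ee_pos'],M,t),open("w9.pkl","wb"))
crop(w,240,170,160,120,5,"pics/w9.png");crop(t,210,145,90,70,8,"pics/t9.png")
E
```

```text
t: 10.92
ee_pos: [583.2, 65.8, 196.1]
orientation: [-0.963, 1.817, 0.5]
ft_force: [-0.0, 5.1, 11.4]
width: 24.2
q [ 0.26  0.56  1.56 -0.34  1.36 -0.51] w 24.226388549403467 t 10.925
tip rel head: up -1.4 rt 1.9 height -12.0 jaw ang 187.9 tilt err 1.31
turn left [ 0.08 -0.    1.31]
shift in current axes [-11.95  -4.88  -1.12]  in target axes [-12.06  -4.61  -1.12]
F up/rt/ax 1.0656942544205552 2.606731834231707 12.19650582512412 M -0.6615582580808127 0.4267790774810011 -0.004903668561463721
```

View pics/w9.png

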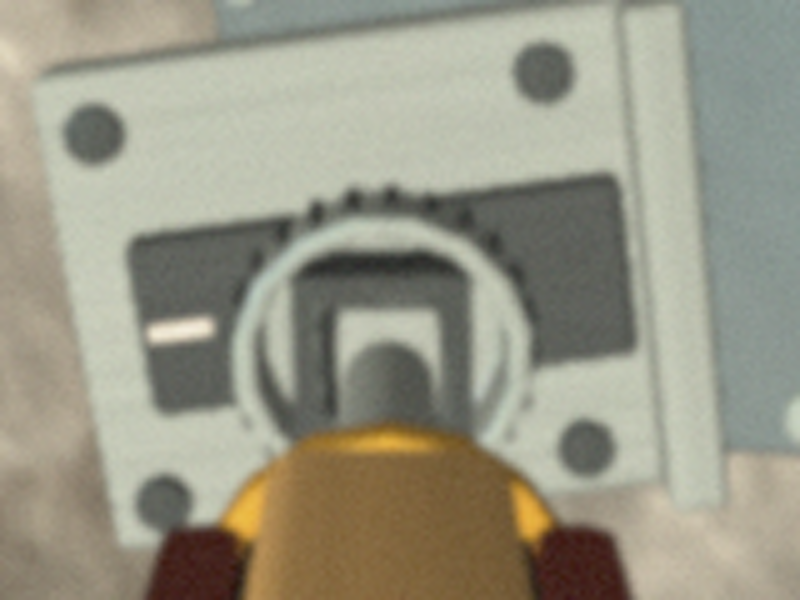

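View pics/t9.png

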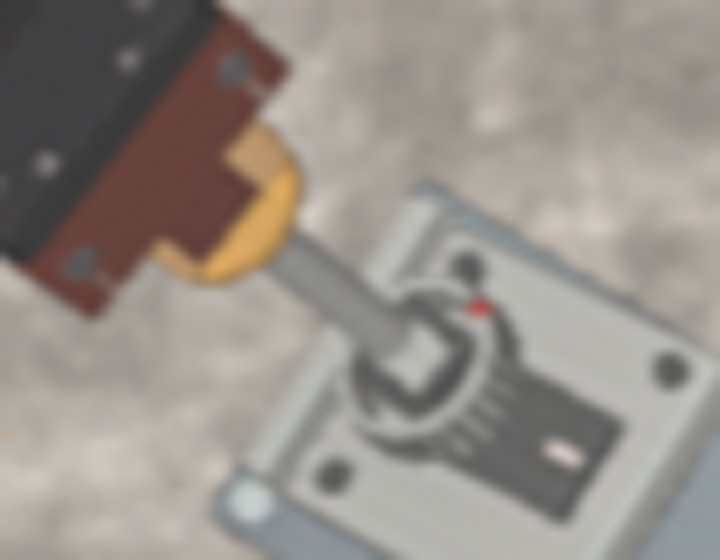

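```bash
python3 -m crank '[[[0.014,-0.013,0.039],[5,0.1,0],1.0],[[0.014,-0.013,0.039],[5,0.1,0],1.0],[[0.014,-0.013,0.039],[5,0.1,0],1.0],[[0.014,-0.013,0.039],[5,0.1,0],1.0],[[0,0,0],[0,0,0],1.0]]';  python3 st.py [564,24.5,107.2] 0 248
```

```text
t: 11.65
ee_pos: [584.4, 66.4, 195.0]
orientation: [-0.724, 1.833, 0.168]
ft_force: [-0.3, 5.9, 13.4]
width: 24.0
q [ 0.27  0.56  1.55 -0.34  1.37 -0.16] w 24.016048994777307 t 11.65
tip rel head: up -2.2 rt 1.4 height -12.4 jaw ang 208.0 tilt err 1.28
turn left [40.01  0.5   1.2 ]
shift in current axes [-12.36  -5.07  -1.14]  in target axes [-12.47  -4.42   2.2 ]
F up/rt/ax 1.425997734677669 3.266246220194349 14.18376968637826 M -0.9017720185384037 0.34126620622901604 0.07768669367505672
```

```bash
python3 -m crank '[[[0.008,-0.01,0.039],[5,0.1,0],1.0],[[0.008,-0.01,0.039],[5,0.1,0],1.0],[[0.008,-0.01,0.039],[5,0.1,0],1.0],[[0.008,-0.01,0.039],[5,0.1,0],1.0],[[0,0,0],[0,0,0],1.0]]';  python3 st.py [564,24.5,107.2] 0 248; python3 - <<'E'
from h import *
import pickle
o=get_obs();M=R.from_rotvec(o['orientation']).as_matrix()
w=get_image("wrist");t=get_image("top");pickle.dump((w,o['ee_pos'],M,t),open("w10.pkl","wb"))
crop(w,240,170,160,120,5,"pics/w10.png");crop(t,210,145,90,70,8,"pics/t10.png")
E
```

```text
t: 12.28
ee_pos: [585.9, 66.6, 194.0]
orientation: [-0.479, 1.807, -0.152]
ft_force: [0.1, 6.6, 10.5]
width: 23.8
q [ 0.27  0.57  1.54 -0.34  1.38  0.19] w 23.829663712583454 t 12.275
tip rel head: up -2.9 rt 0.8 height -13.0 jaw ang 228.0 tilt err 1.23
turn left [20.01  0.32  1.19]
shift in current axes [-12.9   -5.36  -1.15]  in target axes [-13.01  -5.18   0.64]
F up/rt/ax -0.5899847840168145 3.2730899564043368 11.966127900624507 M -0.8322899451045014 0.001613898352400226 0.04274500308526705
```

View pics/w10.png

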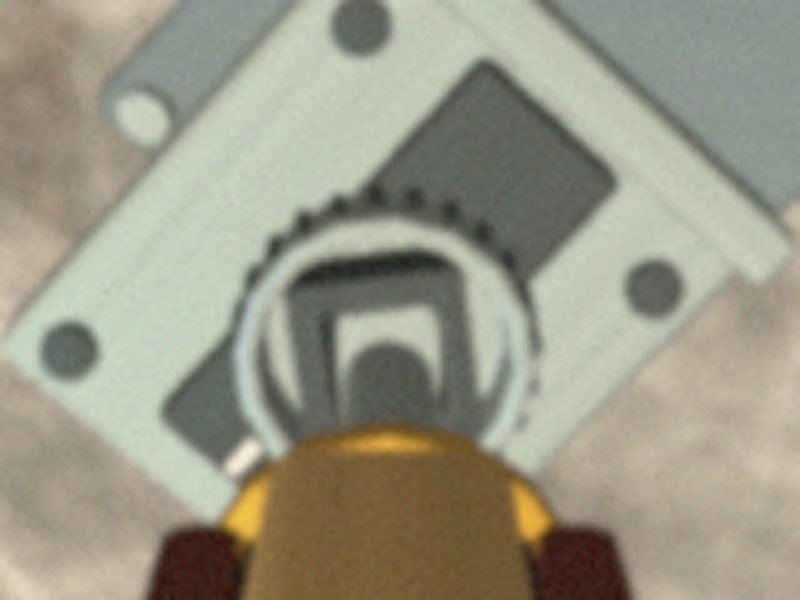

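View pics/t10.png

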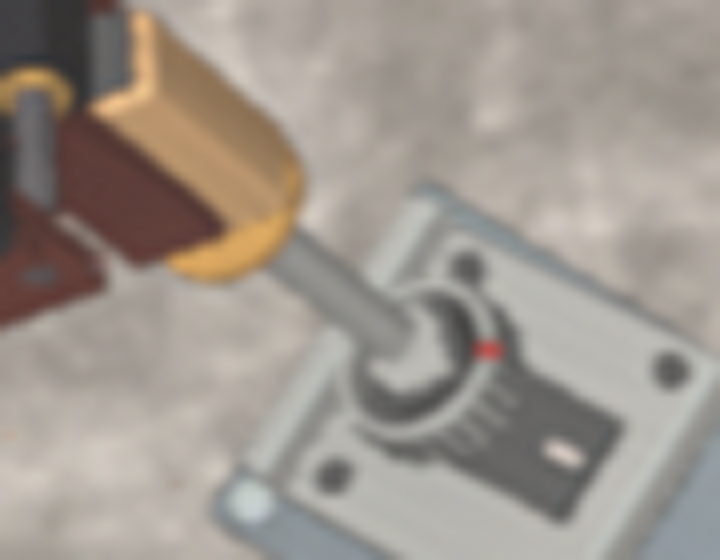

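```bash
cat > dot.py <<'E'
from h import *
import pickle,sys
def dots(t,sink=0):
    x0,y0=200,140
    p=t["pixels"][y0:y0+100,x0:x0+130].astype(int)
    wt=np.clip(p[:,:,0]-np.maximum(p[:,:,1],p[:,:,2])-35,0,None).astype(float)
    n,l,st,ce=cv2.connectedComponentsWithStats((wt>0).astype(np.uint8))
    H=np.array([564,24.5,107.2])
    for i in range(1,n):
        if wt[l==i].sum()<20: continue
        ys,xs=np.nonzero(l==i);k=wt[ys,xs];uv=((xs*k).sum()/k.sum()+x0,(ys*k).sum()/k.sum()+y0)
        o,r=ray(t,uv);q=H-AX*sink;P=o+r*(((q-o)@AX)/(r@AX));v=P-H
        print("dot",np.round(uv,1),"up %.1f rt %.1f r %.1f ang %.1f"%(v@UP,v@RT,np.hypot(v@UP,v@RT),np.degrees(np.arctan2(v@RT,v@UP))))
if __name__=="__main__":
    for f,i in(("im0.pkl",1),("im4.pkl",2),("w9.pkl",3),("w10.pkl",3)):
        print(f);dots(pickle.load(open(f,"rb"))[i],1 if f=="w10.pkl" else 0)
    for n,im,x0,y0,g,c in(("top",pickle.load(open("w10.pkl","rb"))[3],210,145,8,(565,453)),):
        o,r=ray(im,(x0+c[0]/g-.4,y0+c[1]/g-.4));
        for d in(28,34):
            q=np.array([564,24.5,107.2])-AX*d;v=o+r*(((q-o)@AX)/(r@AX))-q;print("line",v@UP,v@RT)
E
python3 dot.py
```

```text
im0.pkl
dot [269.5 183.1] up 6.4 rt -17.8 r 18.9 ang -70.3
im4.pkl
dot [227.9 159.4] up -121.3 rt -22.5 r 123.4 ang -169.5
dot [203.4 172.2] up -160.2 rt 25.9 r 162.3 ang 170.8
dot [269.5 183.1] up 6.3 rt -17.8 r 18.9 ang -70.4
w9.pkl
dot [202.3 143.3] up -211.3 rt -28.9 r 213.3 ang -172.2
dot [237.  170.7] up -82.8 rt -9.9 r 83.4 ang -173.2
dot [269.5 183.1] up 6.5 rt -17.7 r 18.8 ang -69.9
w10.pkl
dot [235.3 169.2] up -89.8 rt -11.3 r 90.5 ang -172.8
dot [207.6 182.4] up -134.8 rt 40.3 r 140.7 ang 163.4
dot [270.6 188.4] up 15.0 rt -9.6 r 17.8 ang -32.6
line 31.223055169443747 0.21010722956787986
line 26.693485682647545 -0.6483894968992635
```

```bash
python3 -m crank '[[[0.012,0,0.033],[5,0.1,0],1.0],[[0.012,0,0.033],[5,0.1,0],1.0],[[0.012,-0.01,0.033],[5,0.1,0],1.0],[[0.012,-0.01,0.033],[5,0.1,0],1.0],[[0,0,0],[0,0,0],1.0]]';  python3 st.py [564,24.5,107.2] 0 257; python3 - <<'E'
from dot import *
t=get_image("top");dots(t,1.5);pickle.dump(t,open("t11.pkl","wb"))
E
```

```text
t: 13.0
ee_pos: [587.5, 66.3, 193.2]
orientation: [-0.229, 1.74, -0.46]
ft_force: [0.7, 6.1, 9.6]
width: 24.0
q [ 0.26  0.58  1.54 -0.34  1.38  0.53] w 23.985514770649218 t 13.0
tip rel head: up -3.4 rt -0.2 height -13.4 jaw ang 248.0 tilt err 1.18
turn left [9.   0.28 1.15]
shift in current axes [-13.36  -5.65  -1.04]  in target axes [-13.47  -5.48  -0.23]
F up/rt/ax -0.8004174830226733 2.4575355908637277 11.1203581860651 M -0.5106404893910169 -0.21550849882577452 0.05599268143646497
dot [226.8 156.9] up -129.4 rt -26.3 r 132.0 ang -168.5
dot [238.4 175.8] up -73.6 rt -2.2 r 73.6 ang -178.3
dot [269.7 191.6] up 17.0 rt -3.1 r 17.3 ang -10.4
```

```bash
python3 -m crank '[[[0.01,-0.01,0.03],[4.5,0.1,0],1.0],[[0.01,-0.01,0.03],[4.5,0.1,0],1.0],[[0,0,0],[0,0,0],1.0]]';  python3 st.py [564,24.5,107.2] 0 257; python3 - <<'E'
from dot import *
t=get_image("top");dots(t,1.8);pickle.dump(t,open("t12.pkl","wb"))
crop(t,230,165,60,50,12,"pics/t12.png")
E
```

```text
t: 13.42
ee_pos: [588.1, 65.9, 192.9]
orientation: [-0.116, 1.697, -0.594]
ft_force: [0.6, 6.4, 9.3]
width: 23.6
q [ 0.26  0.58  1.53 -0.34  1.39  0.69] w 23.6293794565481 t 13.425
tip rel head: up -3.5 rt -0.6 height -13.7 jaw ang 257.0 tilt err 1.13
turn left [0.   0.19 1.12]
shift in current axes [-13.61  -5.71  -0.98]  in target axes [-13.71  -5.44  -1.02]
F up/rt/ax -1.211297834266302 2.7379339114246632 10.889492179989036 M -0.4261217529380437 -0.4047912209719571 0.048943673040069115
dot [224.  143.1] up -158.6 rt -50.5 r 166.5 ang -162.3
dot [234.4 169.6] up -92.0 rt -9.8 r 92.5 ang -173.9
dot [219.4 165.5] up -133.8 rt -3.0 r 133.8 ang -178.7
dot [269.  193.3] up 17.5 rt 0.5 r 17.5 ang 1.7
```

View pics/t12.png

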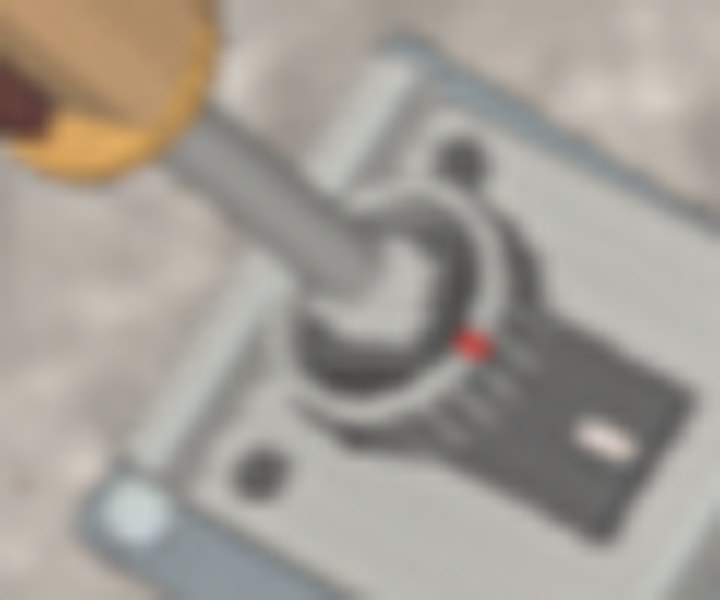

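```bash
python3 -m crank '[[[0,0.01,-0.03],[-4,-0.08,0],1.0],[[-0.1,0,0],[0,0,0],1.0],[[0,0,0],[0,0,0],1.0]]';  python3 st.py [564,24.5,107.2] 0 253;python3 -m crank '[[[-0.5,-0.01,0],[0,0,0],1.0],[[-1,-0.02,0],[0,0,0],1.0],[[-1.5,-0.03,0],[0,0,0],1.0],[[-1.5,-0.03,0],[0,0,0],1.0],[[0,0,0],[0,0,0],1.0]]'; python3 st.py [564,24.5,107.2] 0 253; python3 - <<'E'
from dot import *
t=get_image("top");dots(t,1.8);w=get_image("wrist");pickle.dump((t,w),open("t13.pkl","wb"))
crop(t,230,165,60,50,12,"pics/t13.png");crop(w,200,150,200,150,4,"pics/w13.png")
E
```

```text
t: 13.85
ee_pos: [587.8, 66.1, 193.1]
orientation: [-0.168, 1.718, -0.535]
ft_force: [2.6, 4.5, 7.0]
width: 23.9
q [ 0.26  0.58  1.53 -0.34  1.39  0.62] w 23.902764888343057 t 13.85
tip rel head: up -3.3 rt -0.4 height -13.6 jaw ang 253.0 tilt err 1.18
turn left [0.04 0.16 1.17]
shift in current axes [-13.52  -5.63  -1.01]  in target axes [-13.63  -5.35  -1.05]
F up/rt/ax -1.624250250815281 0.06420490629993439 8.571774243204489 M 0.014575079875849484 -0.6072976249146457 -0.03601405991750527
t: 14.48
ee_pos: [597.6, 83.2, 234.1]
orientation: [-0.168, 1.719, -0.535]
ft_force: [-0.1, -0.7, -2.5]
width: 23.6
q [ 0.28  0.55  1.47 -0.33  1.47  0.61] w 23.597065355358673 t 14.475
tip rel head: up -2.9 rt -0.1 height 31.9 jaw ang 252.9 tilt err 1.21
turn left [0.06 0.13 1.21]
shift in current axes [31.98 -4.45 -0.74]  in target axes [31.88 -5.12 -0.67]
F up/rt/ax -0.448377540910994 -0.24946880426962453 -2.5455259618201453 M -0.06842760445819185 -0.3152619272841865 0.018565056681740712
dot [211.9 145.8] up -184.4 rt -33.6 r 187.5 ang -169.7
dot [224.4 164.6] up -123.5 rt -9.6 r 123.9 ang -175.5
dot [268.9 193.3] up 17.3 rt 0.5 r 17.3 ang 1.7
```

View pics/w13.png

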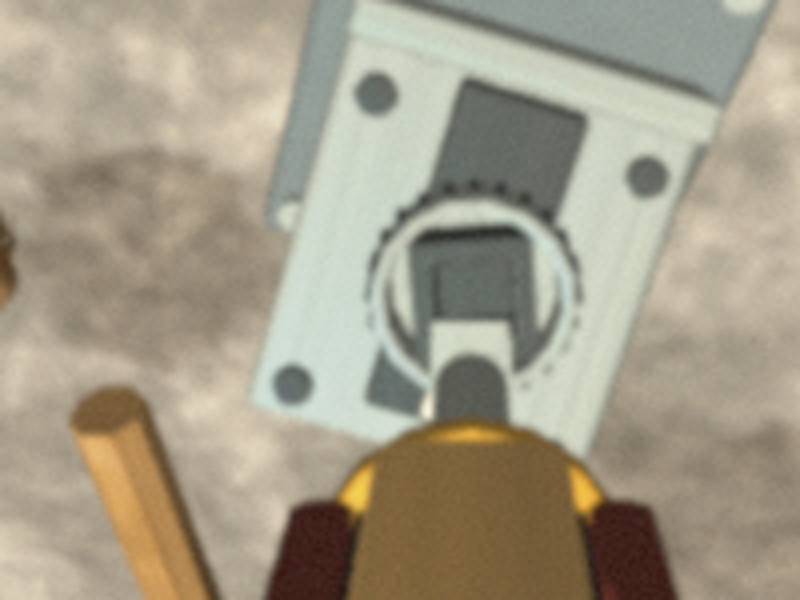

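View pics/t13.png

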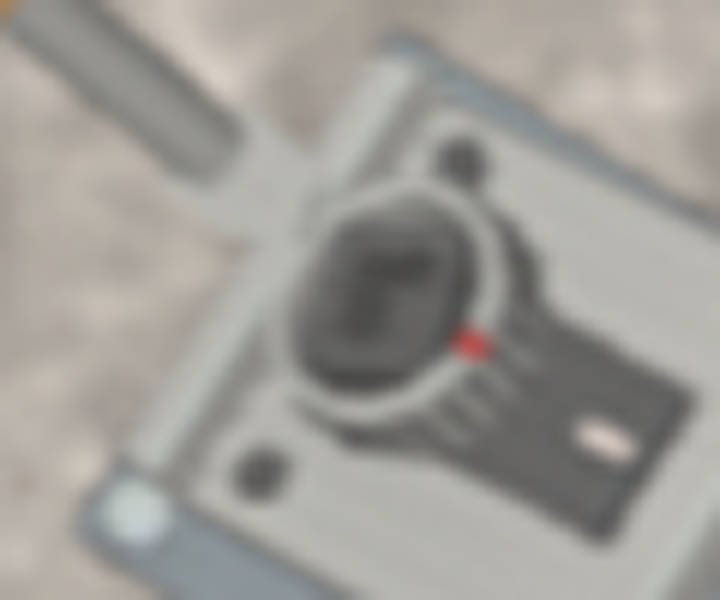

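```bash
cat > rk.py <<'E'
from h import *
import sys
np.set_printoptions(precision=2,suppress=True)
zt=float(sys.argv[1]); b=np.radians(1.2)
tipT=np.array([111.8,-2.1,-1.0]);kT=np.array([np.cos(b),np.sin(b),0])
hole=np.array([582.2,-274.7])
o=get_obs();M=R.from_rotvec(o['orientation']).as_matrix()
az=float(sys.argv[2])
z=np.array([np.cos(np.radians(az)),np.sin(np.radians(az)),0]);x=np.array([0,0,-1.]);R0=np.c_[x,np.cross(z,x),z]
# tilt about tool z by -1.2 so key vertical
Rt=R0@R.from_rotvec([0,0,-b]).as_matrix()
tcp=np.array([*hole,zt])-Rt@tipT
k=M@kT;tip=o['ee_pos']+M@tipT
print("t",o['t'],"q",o['qpos'],"w",o['width'],"jaw az",np.degrees(np.arctan2(M[1,2],M[0,2])))
print("tip",tip,"tilt of key %.2f"%np.degrees(np.arccos(min(1,-k[2]))))
print("turn",np.degrees(R.from_matrix(M.T@Rt).as_rotvec()),"tcp",tcp)
print("shift cur axes",M.T@(tcp-o['ee_pos']),"target axes",Rt.T@(tcp-o['ee_pos']),"F",o['ft_force'],"M",o['moment'])
print("down in tool now",M.T@[0,0,-1])
E
for a in 0 -20 20 48; do python3 rk.py 160 $a|grep -v down|sed -n 1,4p; done
```

```text
t 14.575 q [ 0.28  0.55  1.47 -0.33  1.47  0.61] w 24.097037592975788 jaw az -15.046119731684414
tip [569.81  36.51 134.27] tilt of key 26.08
turn [-12.94 -10.81  23.92] tcp [ 583.2  -270.26  271.73]
shift cur axes [ 108.47 -330.26   73.06] target axes [ -31.7  -353.54  -13.28] F [ 0.15  0.09 -2.63] M [ 0.33 -0.16  0.01]
t 14.575 q [ 0.28  0.55  1.47 -0.33  1.47  0.61] w 24.097037592975788 jaw az -15.046119731684414
tip [569.81  36.51 134.27] tilt of key 26.08
turn [ 6.62 -6.07 25.34] tcp [ 584.66 -270.87  271.73]
shift cur axes [ 108.38 -330.54   74.61] target axes [ -32.05 -336.89  109.76] F [ 0.15  0.09 -2.63] M [ 0.33 -0.16  0.01]
t 14.575 q [ 0.28  0.55  1.47 -0.33  1.47  0.61] w 24.097037592975788 jaw az -15.046119731684414
tip [569.81  36.51 134.27] tilt of key 26.08
turn [-32.5  -15.38  21.99] tcp [ 581.62 -270.18  271.73]
shift cur axes [ 108.8  -330.47   71.53] target axes [ -32.26 -327.12 -134.6 ] F [ 0.15  0.09 -2.63] M [ 0.33 -0.16  0.01]
t 14.575 q [ 0.28  0.55  1.47 -0.33  1.47  0.61] w 24.097037592975788 jaw az -15.046119731684414
tip [569.81  36.51 134.27] tilt of key 26.08
turn [-59.85 -21.51  18.38] tcp [ 579.57 -270.99  271.73]
shift cur axes [ 109.58 -331.54   69.77] target axes [ -34.4  -224.76 -274.04] F [ 0.15  0.09 -2.63] M [ 0.33 -0.16  0.01]
```

```bash
python3 -m crank '[[[-4,0,0],[0,0,0],1.0],[[-1,0,0],[-4.31,-3.6,7.97],1.0],[[0,0,0],[-4.31,-3.6,7.97],1.0],[[0,0,0],[-4.31,-3.6,7.97],1.0],[[0,0,0],[0,0,0],1.0]]'; python3 rk.py 160 0
```

```text
t: 15.2
ee_pos: [606.5, 100.2, 277.1]
orientation: [-0.015, 1.572, -0.02]
ft_force: [1.1, -0.4, -3.1]
width: 24.5
t 15.2 q [ 0.16  0.36  1.6  -0.02  1.19  0.17] w 24.517537032797406 jaw az -0.2117626816931473
tip [605.34  95.65 165.4 ] tilt of key 0.11
turn [-0.21 -0.09  0.07] tcp [ 583.2  -270.26  271.73]
shift cur axes [  13.66 -370.36  -21.95] target axes [  13.15 -370.29  -23.33] F [ 1.07 -0.44 -3.11] M [-0.04  0.03 -0.02]
down in tool now [1.   0.02 0.  ]
```

```bash
python3 -m crank '[[[0.1,-5.3,-0.35],[0,0,0],1.0],[[0.1,-5.3,-0.35],[0,0,0],1.0],[[0.1,-5.3,-0.35],[0,0,0],1.0],[[0.1,-5.3,-0.35],[0,0,0],1.0],[[0,-5.3,-0.35],[0,0,0],1.0]]'; python3 -m crank '[[[0,-5.3,-0.35],[0,0,0],1.0],[[0,-5.2,-0.3],[0,0,0],1.0],[[0,0,0],[0,0,0],1.0],[[0,0,0],[0,0,0],1.0]]';python3 rk.py 130 0; python3 - <<'E'
from dot import *
s=get_image("side");t=get_image("top");w=get_image("wrist");pickle.dump((s,t,w),open("im14.pkl","wb"));dots(t,1.8)
crop(s,280,270,110,90,7,"pics/s14.png");crop(w,230,150,160,120,5,"pics/w14.png");crop(t,370,130,90,90,6,"pics/t14.png")
E
```

```text
t: 15.82
ee_pos: [590.0, -163.9, 277.7]
orientation: [-0.017, 1.575, -0.019]
ft_force: [0.6, -0.4, -3.9]
width: 24.2
t: 16.32
ee_pos: [583.7, -267.0, 279.8]
orientation: [-0.015, 1.574, -0.017]
ft_force: [0.7, 0.3, -2.5]
width: 23.9
t 16.325 q [-0.44  0.39  1.54 -0.02  1.2  -0.43] w 23.869725317886527 jaw az -0.07442822776827554
tip [ 582.32 -271.38  168.07] tilt of key 0.18
turn [-0.07 -0.18 -0.02] tcp [ 583.2  -270.26  241.73]
shift cur axes [38.13 -2.5  -0.35] target axes [38.13 -2.49 -0.48] F [ 0.74  0.28 -2.45] M [-0.03  0.04 -0.02]
down in tool now [1.   0.02 0.  ]
dot [268.9 193.3] up 17.3 rt 0.5 r 17.4 ang 1.8
```

View pics/s14.png

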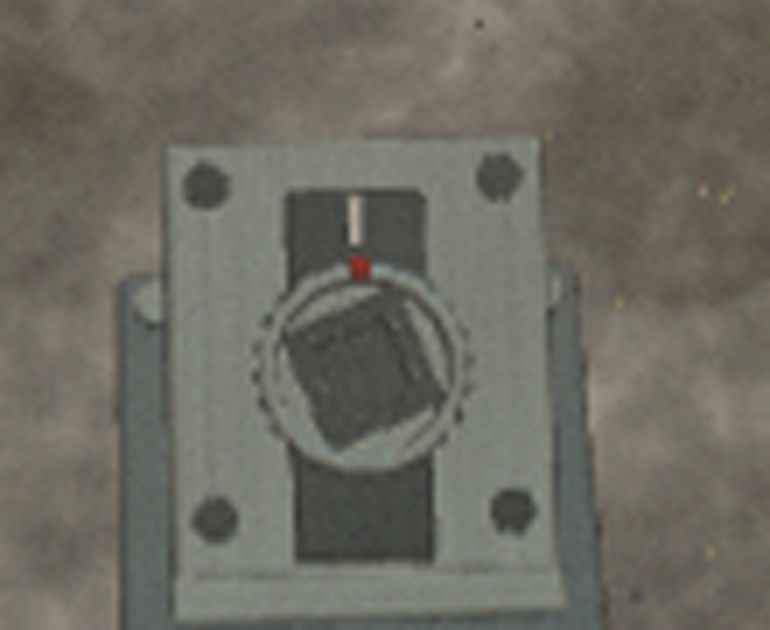

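View pics/w14.png

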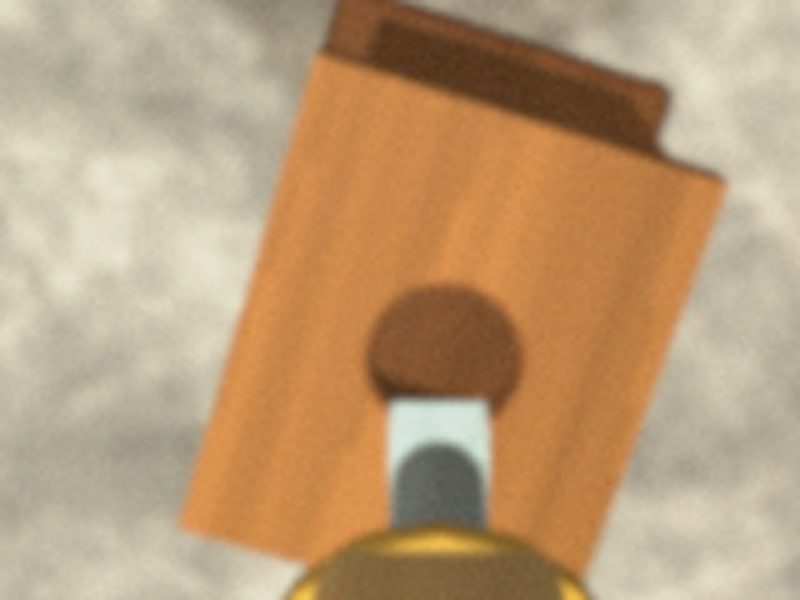

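View pics/t14.png

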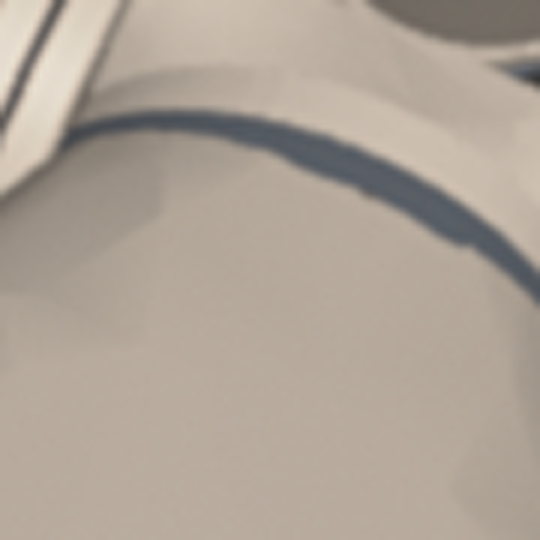

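```bash
python3 - <<'E'
from h import *
import pickle
s,t,w=pickle.load(open("im14.pkl","rb"))
np.set_printoptions(precision=1,suppress=True)
P=[onz(w,(230+a/5-.4,150+b/5-.4),112) for a,b in((445,283),(367,355),(523,357))]
print(P, "centre x from L/R, radius", (P[1]+P[2])/2, np.linalg.norm(P[1]-P[2])/2)
C=np.array([onz(w,(230+a/5-.4,150+b/5-.4),112) for a,b in((320,52),(723,180),(181,523))]);print(C,(C[1]+C[2])/2)
E
```

```text
[array([ 584.1, -261.8,  112. ]), array([ 570. , -275.2,  112. ]), array([ 598.3, -275.5,  112. ])] centre x from L/R, radius [ 584.2 -275.3  112. ] 14.154127296276187
[[ 562.4 -220.9  112. ]
 [ 633.1 -243.1  112. ]
 [ 534.9 -307.8  112. ]] [ 584.  -275.4  112. ]
```

```bash
python3 -m crank '[[[2,-0.36,0.1],[0,0,0],1.0],[[2.5,0.05,0],[0,0,0],1.0],[[0,0,0],[0,0,0],1.0],[[0,0,0],[0,0,0],1.0]]'; python3 rk.py 17 0;python3 - <<'E'
from h import *
w=get_image("wrist");crop(w,230,150,160,120,5,"pics/w15.png")
E
```

```text
t: 16.98
ee_pos: [585.0, -271.6, 235.9]
orientation: [-0.017, 1.571, -0.017]
ft_force: [0.8, -0.2, -2.7]
width: 23.8
t 16.975 q [-0.44  0.43  1.58 -0.02  1.12 -0.43] w 23.797718857394795 jaw az -0.0019553745668061603
tip [ 584.01 -276.08  124.2 ] tilt of key 0.02
turn [-0.   -0.01  0.02] tcp [ 583.2  -270.26  128.73]
shift cur axes [107.15   3.62  -1.81] target axes [107.15   3.59  -1.83] F [ 0.81 -0.15 -2.71] M [-0.05  0.03  0.02]
down in tool now [1.   0.02 0.  ]
```

View pics/w15.png

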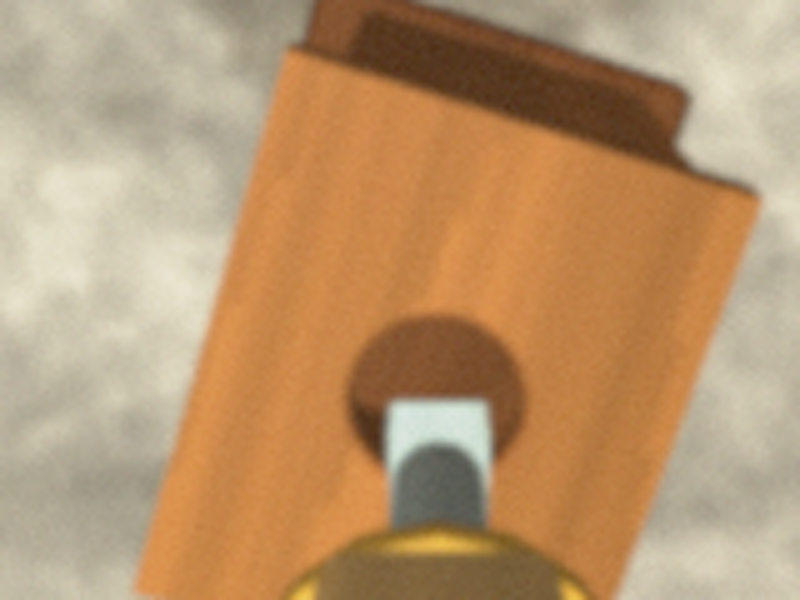

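```bash
python3 -m crank '[[[2,0.17,-0.03],[0,0,0],1.0],[[2.5,0.05,0],[0,0,0],1.0],[[0,0,0],[0,0,0],1.0]]'; python3 rk.py 17 0|sed -n 2,4p; python3 -m crank '[[[2.5,0.05,0],[0,0,0],1.0],[[2,0.04,0],[0,0,0],1.0],[[0.6,0.01,0],[0,0,0],1.0],[[0,0,0],[0,0,0],1.0],[[0,0,0],[0,0,0],1.0]]'; python3 rk.py 17 0|sed -n 2,4p
```

```text
t: 17.4
ee_pos: [583.7, -270.1, 190.0]
orientation: [-0.016, 1.573, -0.016]
ft_force: [-0.1, 0.5, -2.3]
width: 23.9
tip [ 582.45 -274.45   78.24] tilt of key 0.14
turn [-0.01 -0.14 -0.04] tcp [ 583.2  -270.26  128.73]
shift cur axes [61.23  1.07 -0.37] target axes [61.23  1.12 -0.52] F [-0.14  0.55 -2.31] M [-0.08  0.08 -0.01]
t: 18.02
ee_pos: [585.0, -270.8, 140.7]
orientation: [-0.017, 1.57, -0.017]
ft_force: [-0.3, -0.0, -2.1]
width: 24.1
tip [ 584.13 -275.33   28.96] tilt of key 0.07
turn [-0.02  0.06  0.04] tcp [ 583.2  -270.26  128.73]
shift cur axes [11.94  0.8  -1.83] target axes [11.94  0.79 -1.82] F [-0.32 -0.02 -2.09] M [ 0.02  0.05 -0.02]
```

Going in freely. I'll lower the last 12 mm slowly and watch the force.

```bash
python3 -m crank '[[[0.8,0.02,0],[0,0,0],1.0],[[0.2,0,0],[0,0,0],1.0],[[0,0,0],[0,0,0],1.0]]'; python3 -m crank '[[[0.15,0,0],[0,0,0],1.0],[[0,0,0],[0,0,0],1.0]]'; python3 rk.py 17 0|sed -n 2,4p
```

```text
t: 18.4
ee_pos: [584.3, -270.5, 129.5]
orientation: [-0.016, 1.571, -0.017]
ft_force: [1.5, 0.3, -2.4]
width: 23.9
t: 18.65
ee_pos: [584.6, -270.6, 129.0]
orientation: [-0.016, 1.571, -0.017]
ft_force: [-2.4, 1.4, 2.7]
width: 23.7
tip [ 583.65 -275.12   17.28] tilt of key 0.02
turn [-0.02  0.01  0.02] tcp [ 583.2  -270.26  128.73]
shift cur axes [ 0.27  0.38 -1.43] target axes [ 0.28  0.38 -1.43] F [-2.35  1.41  2.69] M [0.23 0.47 0.07]
```

```bash
python3 -m crank '[[[0,0,0],[0,0,0],3.0],[[0,0,0],[0,0,0],5.0],[[0,0,0],[0,0,0],6.5],[[0,0,0],[0,0,0],6.5],[[0,0,0],[0,0,0],6.5]]'; python3 -m crank '[[[-2,0,0],[0,0,0],6.5],[[-5,0,0],[0,0,0],6.5],[[-5,0,0],[0,0,0],6.5],[[-4,0,0],[0,0,0],6.5],[[0,0,0],[0,0,0],6.5]]';  python3 - <<'E'
from h import *
w=get_image("wrist");cv2.imwrite("pics/w16.png",w["pixels"][:,:,::-1])
E
```

```text
t: 19.27
ee_pos: [584.5, -270.6, 128.3]
orientation: [-0.016, 1.571, -0.017]
ft_force: [-0.0, 0.3, -0.1]
width: 64.3
t: 19.9
ee_pos: [586.5, -268.0, 294.0]
orientation: [-0.019, 1.563, -0.02]
ft_force: [-0.8, -1.0, -1.1]
width: 64.8
```

View pics/w16.png

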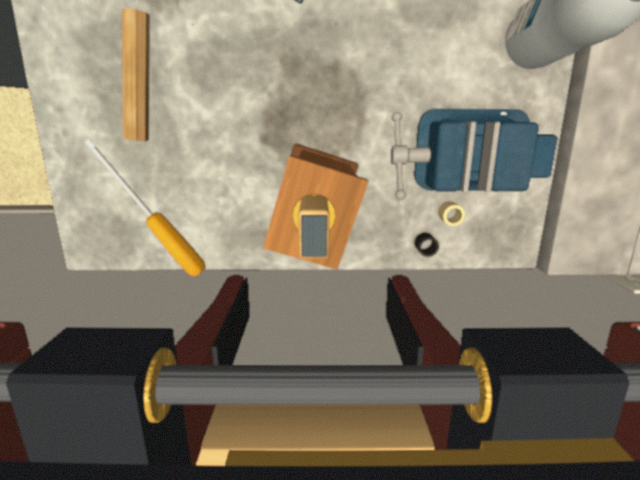

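```bash
python3 -m crank '[[[0,5,-1],[0,0,0],6.5],[[0,6,-1],[0,0,0],6.5],[[0,6,-1],[0,0,0],6.5],[[0,6,-1],[0,0,0],6.5],[[0,5,-1],[0,0,0],6.5]]';python3 -m crank '[[[0,6,-2],[0,0,0],6.5],[[0,6,-2],[0,0,0],6.5],[[0,6,-2],[0,0,0],6.5],[[0,0,0],[0,0,0],6.5]]';  python3 - <<'E'
from dot import *
s=get_image("side");t=get_image("top");dots(t,1.8)
a=cv2.resize(s["pixels"][150:270,180:280,::-1],(400,480),interpolation=cv2.INTER_CUBIC);b=cv2.resize(t["pixels"][130:230,360:460,::-1],(400,480)[0:2],interpolation=cv2.INTER_CUBIC)
cv2.imwrite("pics/f.png",np.hstack([a,b]));cv2.imwrite("pics/ft.png",t["pixels"][:,:,::-1]);cv2.imwrite("pics/fs.png",s["pixels"][:,:,::-1])
E
```

```text
t: 20.58
ee_pos: [533.1, 14.8, 281.3]
orientation: [-0.017, 1.573, -0.016]
ft_force: [-0.3, 0.5, -1.0]
width: 65.3
t: 21.08
ee_pos: [473.1, 193.7, 277.6]
orientation: [-0.021, 1.573, -0.013]
ft_force: [-0.6, 0.6, -0.4]
width: 64.9
dot [268.9 193.3] up 17.3 rt 0.5 r 17.4 ang 1.8
```

View pics/f.png

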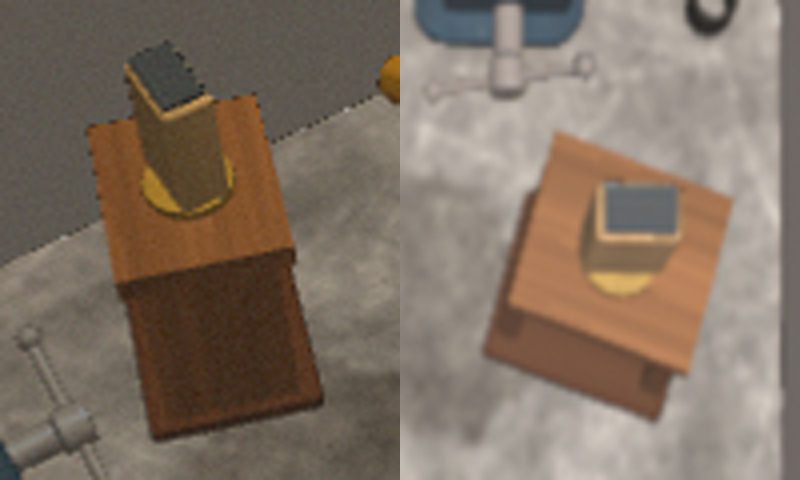

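View pics/fs.png

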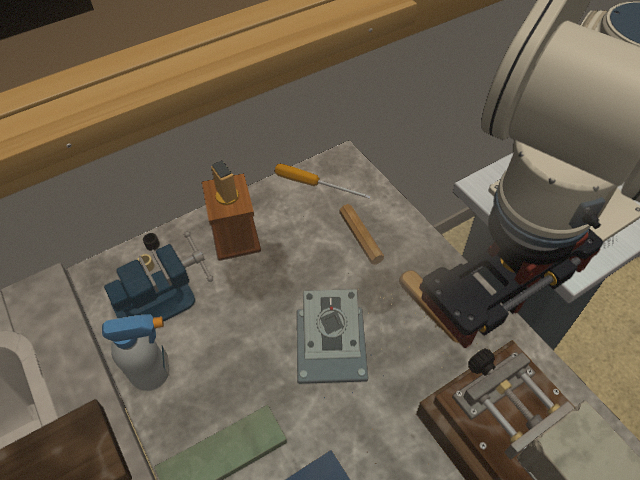

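View pics/ft.png

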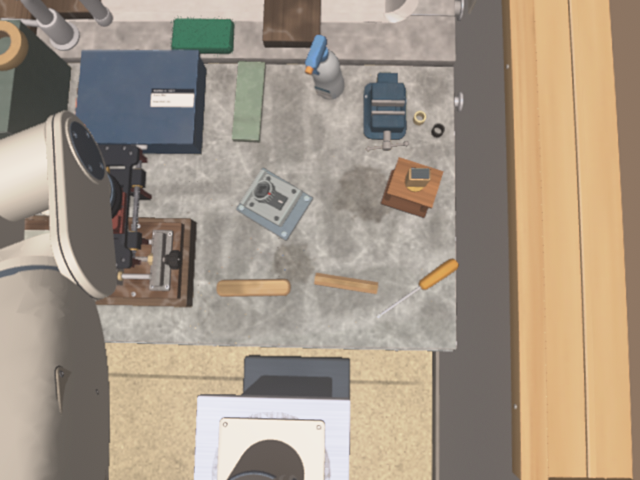

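The key is upright in the rack (side 225,185; top 417,182). The dot sits at the line, and the blank, brush and driver are where they were. The arm touches nothing, so I'm handing in.

```bash
python3 -m crank '[[[0,0,0],[0,0,0],6.5],[[0,0,0],[0,0,0],6.5]]'; python3 -c "
from workcell import *
print(close_job())"
```

```text
t: 21.42
ee_pos: [475.7, 189.4, 278.5]
orientation: [-0.015, 1.571, -0.019]
ft_force: [-0.1, 0.6, 0.6]
width: 64.9
the job is handed in; nothing more can be done
None
```

The screw is turned to the white line and the key is back in its rack. The job was handed in at 21.4 s of the 51 s allowed.

**Seating:** I held the key in line with the leaning screw and turned it counter-clockwise about 11°, until it dropped into the recess. Then I pressed until it stopped hard at about 12 N. A small wiggle gained no more depth.

**Turning and return:** I turned the screw clockwise with light pressure, drew the key straight out and set it back. It went into the hole freely and its collar met the board at about 5 N.

**Last checks:**
- **Dot and line:** the red dot meets the white line in both camera views. I estimate it is about 1–2° past the line, which is within measuring error. It did not move when the key came out.
- **Key:** both fixed cameras show it upright with the collar on the board. It stands turned about 48° from how it hung at the start.
- **Other things on the bench:** they look unmoved. The arm was clear, with less than 1 N at the wrist.

**Disagreements:**
- **Depth:** the measured depth at the stop was 12 mm, against 14 mm expected. I put this down to error in my estimate of the head's height, because the stop was hard and the pictures fit a fully seated key.
- **Grip:** the key sat about 2 mm off centre and tilted about 1.2° in the fingers, and the cameras differed by 1–2 mm on how much. I corrected for this before going in.

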